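# Unstack the cooled block cases and archive them

### The arm

A 7-joint arm with a two-finger parallel gripper is mounted at the origin on the work surface. World frame = base frame: x ahead of the robot, y to its left, z up, the work surface at z = 0. Lengths are in m, angles in rad, forces in N, time in s.
With the tool pointing down it reaches from about 0.4 to 0.925 m from the base axis. Payload 4.1 kg.
Tool frame: the origin (TCP) lies at the very end of the fingers, on their centre line; the grasp point (between the pads) lies ctrl.grip_point_offset behind it (ctrl.grip_point_offset is the distance from the TCP to the grasp point, in m); z points along the fingers, y is the line along which they close (so a half turn about z gives the same grasp; the last joint's range is limited). The gripper opens to 85 mm and grips with 20 to 120 N. Pads are 22 mm wide; open, the fingers measure 114 mm over their backs; the gripper's body (76 mm by 85 mm) begins 54 mm behind the grasp point. The pads swing forward as they close: fully open they stand 13 mm farther back than shut.
Start: joints at [1.014, 0.398, 0.045, 1.537, -0.019, 1.207, -0.051], TCP at [0.287, -0.583, 0.231] pointing down, gripper open.
Joint ranges: [-2.82, 2.82], [-0.49, 2.23], [-1.37, 1.46], [0, 2.46], [-1.36, 4.5], [0.23, 2], [-2.94, 2.94]. Speed limits (rad/s): [2.57, 2.57, 3.14, 3.14, 3.14, 3.14, 3.14].

### API

Orientations are given as [roll, pitch, yaw] about the fixed x, y, z axes, in that order (R = Rz(yaw) Ry(pitch) Rx(roll)).
In Python, from cell import ctrl, eyes gives the robot as it stands (ctrl), with the cameras (eyes).
- The arm moves only by the shell command python3 jog.py 'ROWS' [FORCE]. ROWS is a JSON list of rows, 1 to 10 of them, each written [[dx, dy, dz], turn, opening]: dx, dy, dz in m, then a turn about the tool's z in rad, then the finger opening in m; each row is the pose to reach, as a shift and turn from the pose commanded when the command began, along the tool's axes at that moment; what a row does not reach only later rows make up. A row lasts 1/8 s, in which the tool goes at most 0.0625 m and 0.188 rad, less where a joint would pass 70% of its speed; a pose out of reach is approached as far as the arm can. The fingers move at their own pace and stop on an object; FORCE is the grip in N (left out, the last holds). Time passes only in rows, so rows that do not move let the fingers close. It prints the time, the measured TCP pose, the force, the opening and the grip force at its end. Input that does not fit is refused with a message, and nothing moves.
- ctrl.read_state(): the state, without advancing time (a new reading comes with each control period).
- eyes.read_camera(name): name is "side" or "top" or "wrist"; returns the picture (420x560x3 uint8, blue, green, red); there is no depth.
- eyes.calibration(name): a dict with "fx", "fy", "cx", "cy" (pixels), "xyz" and "attitude" of the camera in the world. Camera axes: x right, y up, looking along -z (the intrinsics and any distortion apply to the point x, -y, -z); pixel columns grow to the right and rows downward; lengths in m; the calibration is good to about 2 mm. A picture is of the moment at which its call begins: read the wrist's pose just before it. calibration takes no time and is no camera call; for the wrist camera it gives the pose at the moment of the call.
- ctrl.sign_off(): hands the job in; it is judged then, once.
The state is a dict: "time_s": time; "q": joint angles; "joint_vel": joint speeds; "tau": joint torques, N m; "tool_pos": TCP position; "orientation": TCP orientation; "contact_force": force on the tool from outside, world axes, zero at the start; "moment": the same for the moment, N m; "opening": finger opening in m; "grip_force": force on a finger pad.
Only numpy, scipy, OpenCV 4.12 (cv2) and the standard library are available. Lean on these libraries where they do the work, as an engineer would, in place of code of your own. Each camera call takes 0.05 s, during which the arm holds its last target. There are 200 camera calls.

### The job

The blue block cases have finished cooling between the aluminium plates on the cold plate. Unstack both stacks: put every blue case into the open archive drawer, set every aluminium plate aside in one neat, squared-up pile on the black rack, between its red end stops, and when all the cases are in, slide the drawer gently fully shut. Do not knock over the amber reagent bottle.

Things in the scene. Friction and masses are not known exactly. Their poses are not given: they have to be found in the camera images.
- plate0: aluminium spacer plate, 110 x 66 x 8 mm (x, y, z), 150 g, solid, square-edged; origin at the centre of its underside, z up. At the start plate0 lies on the cold plate at the foot of a stack with case0 on it.
- case0: blue plastic block case with a white label on top, 90 x 44 x 22 mm (x, y, z), rigid and closed, 70 to 140 g; origin at the centre of its underside, z up. At the start it lies on plate0.
- plate1: aluminium spacer plate, 110 x 66 x 8 mm (x, y, z), 150 g, solid, square-edged; origin at the centre of its underside, z up. At the start plate1 lies on the cold plate at the foot of a stack with case1 on it.
- case1: blue plastic block case with a white label on top, 90 x 44 x 22 mm (x, y, z), rigid and closed, 70 to 140 g; origin at the centre of its underside, z up. At the start it lies on plate1.
- plate2: aluminium spacer plate, 110 x 66 x 8 mm (x, y, z), 150 g, solid, square-edged; origin at the centre of its underside, z up. At the start it lies on case0, with case2 on it if that is present, else it is the top of its stack.
- case2: blue plastic block case with a white label on top, 90 x 44 x 22 mm (x, y, z), rigid and closed, 70 to 140 g; origin at the centre of its underside, z up. At the start it lies on plate2; it is absent from some starts.
- plate3: aluminium spacer plate, 110 x 66 x 8 mm (x, y, z), 150 g, solid, square-edged; origin at the centre of its underside, z up. At the start it lies on case1, with case3 on it if that is present, else it is the top of its stack.
- case3: blue plastic block case with a white label on top, 90 x 44 x 22 mm (x, y, z), rigid and closed, 70 to 140 g; origin at the centre of its underside, z up. At the start it lies on plate3; it is absent from some starts.
- plate4: another aluminium spacer plate, the same as the others; in some starts it lies on the rack already, as the foot of the pile, in others it is absent.
- cold_plate: fixed cold plate with white housing and dark steel top, 170 x 230 x 30 mm (x, y, z); origin at the centre of its underside, so its flat top is 30 mm up. The two stacks stand on it, long sides along its x, at about y = +55 mm and y = -55 mm; each is, from below, plate, case, plate and perhaps case.
- rack: loose black plate rack (0.9 kg) that stands on the table: base 150 x 100 x 12 mm (x, y, z) with a red end stop across each x end (9 mm thick, 10 mm above the base, 132 mm clear between them); open along both long sides. Origin at the centre of its underside, x along its length.
- rack_top (a point): centre of the rack's flat upper face, 12 mm above its underside; axes as the rack's. The pile of plates belongs here, long sides along x.
- archive_drawer (a joint): how far the archive cabinet's drawer is open, in m: 0 is shut, 0.19 the end of its travel. It slides with about 1 N of friction plus a little damping, and stays where it is left. The fixed grey cabinet is 270 x 370 x 100 mm (deep, wide, tall); of the inside of the open drawer only the front part lies clear of the cabinet, as long as the drawer is open, less 6 mm.
- drawer_floor (a point): the drawer's inner floor, 22 mm above the table, at the middle of its front end (inside, against the front wall); it moves with the drawer. x points into the cabinet (the way it shuts), z up. The inside reaches from x = 0 to 225 mm, and 164 mm either way in y; walls (6 mm thick) 56 mm above the floor; the white front panel, 15 mm thick, stands outside the front wall, its top 65 mm above the floor.
- drawer_handle (a point): middle of the drawer's dark steel bar handle: a horizontal bar along y, 120 mm long and 11 mm thick, 35 mm in front of the white front panel and about 62 mm above the table; axes as the drawer's.
- reagent: amber glass reagent bottle, a bystander, 66 mm across and 170 mm tall; origin at the centre of its foot, z up.

How it is judged:
On the way, in this order (a step that is already met when the one before it is completed fails the run):
1. every blue case is in the open drawer (value of joint archive_drawer above 0.08 m and x of case0 in the frame of drawer_floor between -0.003 and 0.228 m and y of case0 in the frame of drawer_floor between -0.165 and 0.165 m and z of case0 in the frame of drawer_floor between -0.006 and 0.048 m and x of case1 in the frame of drawer_floor between -0.003 and 0.228 m and y of case1 in the frame of drawer_floor between -0.165 and 0.165 m and z of case1 in the frame of drawer_floor between -0.006 and 0.048 m and x of case2 in the frame of drawer_floor between -0.003 and 0.228 m and y of case2 in the frame of drawer_floor between -0.165 and 0.165 m and z of case2 in the frame of drawer_floor between -0.006 and 0.048 m and x of case3 in the frame of drawer_floor between -0.003 and 0.228 m and y of case3 in the frame of drawer_floor between -0.165 and 0.165 m and z of case3 in the frame of drawer_floor between -0.006 and 0.048 m), for 0.2 s.
2. the drawer is then slid fully shut (value of joint archive_drawer below 0.008 m), for 0.2 s.
At the end, for the whole second after the job is handed in: Drawer shut (under 8 mm) with every blue case inside; every aluminium plate lies flat (0.1 rad) in one pile on the rack, which stands flat on the table: each plate's centre within 20 mm of the rack's centre, its long side within 0.2 rad of the rack's; all at rest (value of joint archive_drawer below 0.008 m and angle between rack's own z axis and vertical below 0.05 rad and height (world z) of rack below 0.01 m and x of case0 in the frame of drawer_floor between -0.003 and 0.228 m and y of case0 in the frame of drawer_floor between -0.165 and 0.165 m and z of case0 in the frame of drawer_floor between -0.006 and 0.048 m and linear speed of each of case0, case1, case2, case3, plate0, plate1, plate2, plate3, plate4 below 0.03 m/s and x of case1 in the frame of drawer_floor between -0.003 and 0.228 m and y of case1 in the frame of drawer_floor between -0.165 and 0.165 m and z of case1 in the frame of drawer_floor between -0.006 and 0.048 m and x of case2 in the frame of drawer_floor between -0.003 and 0.228 m and y of case2 in the frame of drawer_floor between -0.165 and 0.165 m and z of case2 in the frame of drawer_floor between -0.006 and 0.048 m and x of case3 in the frame of drawer_floor between -0.003 and 0.228 m and y of case3 in the frame of drawer_floor between -0.165 and 0.165 m and z of case3 in the frame of drawer_floor between -0.006 and 0.048 m and horizontal distance between each of plate0, plate1, plate2, plate3, plate4 and rack_top below 0.02 m and z of each of plate0, plate1, plate2, plate3, plate4 in the frame of rack_top below 0.045 m and angle between the x axis of each of plate0, plate1, plate2, plate3, plate4 and the x axis of rack_top, either way round below 0.2 rad and (angle between plate0's own z axis and vertical below 0.1 rad or angle between plate0's own z axis and vertical above 3.04 rad) and (angle between plate1's own z axis and vertical below 0.1 rad or angle between plate1's own z axis and vertical above 3.04 rad) and (angle between plate2's own z axis and vertical below 0.1 rad or angle between plate2's own z axis and vertical above 3.04 rad) and (angle between plate3's own z axis and vertical below 0.1 rad or angle between plate3's own z axis and vertical above 3.04 rad) and (angle between plate4's own z axis and vertical below 0.1 rad or angle between plate4's own z axis and vertical above 3.04 rad)); the robot touches nothing.
It fails at once if the amber reagent bottle is knocked over (angle between reagent's own z axis and vertical above 0.6 rad).
It fails at once if the drawer is slammed: it slides inwards faster than 0.35 m/s (velocity of joint archive_drawer below -0.35 m/s).
Of case2, case3, plate4 only 1 to 3 are there at a start; the rules pass over those that are not, and their reading is None.
At some moment in a run one of rack may be knocked a few centimetres aside while the robot is not near it.
Once in a run the grip may slacken for a moment while it holds something.
It also fails if it takes over 210 s, if anything falls off the work surface, if the arm or the gripper's body presses on something with over 40 N, if the wrist force passes 120 N, or if a joint passes its speed limit or range.

## Working session

There is one attempt and no reset: what is moved stays moved. The work goes in short steps, Python scripts to look and compute and a shell command to move; the robot and the scene stay as the last step left them, time stands still between calls to the robot, and variables do not carry over. Pictures are saved under pics/ and viewed, at most 16 in all, crops included, and the job is handed in when it is done.

```bash
ls; mkdir -p pics
python3 - <<'E'
from cell import ctrl, eyes
import cv2,numpy as np
print(ctrl.read_state(), ctrl.grip_point_offset)
for n in("side","top","wrist"):
    print(n,eyes.calibration(n)); cv2.imwrite(f"pics/{n}0.png",eyes.read_camera(n))
a=[cv2.imread(f"pics/{n}0.png") for n in("side","top")]
E
```

```text
cell.py
jog.py
pics
{'time_s': 0.0, 'q': array([ 1.01396993,  0.39920607,  0.04502613,  1.53787099, -0.01867166,
        1.20684548, -0.05071686]), 'joint_vel': array([ 2.19539374e-03, -7.26740500e-04,  2.38764170e-03, -1.45381147e-03,
        7.65444105e-05,  6.06677336e-04, -7.19534347e-04]), 'tau': array([ 2.88882654e-05, -4.75121534e+01,  1.36417910e+00, -2.54220718e+01,
        1.13945678e-02,  9.40847502e-03, -2.07711651e-05]), 'tool_pos': array([ 0.28704559, -0.58250266,  0.23025819]), 'orientation': array([-3.13968993e+00,  1.56934380e-04,  4.57939168e-01]), 'contact_force': array([ 0.18389625,  0.88563356, -0.54810766]), 'moment': array([-0.01320921,  0.00251804,  0.02405637]), 'grip_force': 0.0, 'opening': 0.08551677947900789} 0.0187
side {'fx': 502.7139825993741, 'fy': 502.7139825993741, 'cx': 280.7307328489813, 'cy': 214.27736918855788, 'xyz': array([0.51876342, 0.6960984 , 0.90084231]), 'attitude': array([ 7.56010562e-01, -1.48795170e-03, -3.03906381e+00])}
top {'fx': 500.12366656930243, 'fy': 500.12366656930243, 'cx': 278.4320247088696, 'cy': 209.33636274131345, 'xyz': array([ 0.36273336, -0.03501841,  1.34323778]), 'attitude': array([ 0.19926259, -0.01524807, -1.59986264])}
wrist {'fx': 321.06372933302833, 'fy': 321.06372933302833, 'cx': 283.6329198147502, 'cy': 213.15229139239273, 'xyz': array([ 0.35849035, -0.5469486 ,  0.37329711]), 'attitude': array([-0.32095196,  0.0014943 , -1.11419693])}
```

View pics/top0.png

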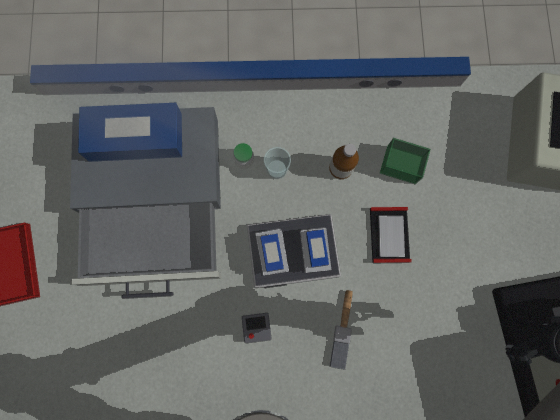

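View pics/side0.png

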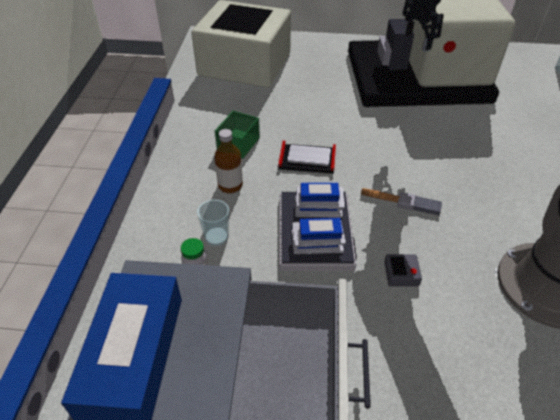

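The top view shows both stacks at about (272,252) and (318,247), each topped by a case, so case2 and case3 are present. The rack is at (390,235) with plate4 already on it, the open drawer is at (148,240) and its handle at (147,290). The side view agrees: labels at (320,190) and (321,227), and the bottle stands beyond the rack at (229,165).

```bash
cat > vis.py <<'E'
import cv2,numpy as np
from scipy.spatial.transform import Rotation as Ro
from cell import ctrl, eyes
def snap(n):
    c=eyes.calibration(n); return c,eyes.read_camera(n)
def ray(c,p):
    d=np.array([(p[0]-c["cx"])/c["fx"],-(p[1]-c["cy"])/c["fy"],-1.])
    return c["xyz"],Ro.from_euler("xyz",c["attitude"]).apply(d)
def plane(c,p,z):
    o,d=ray(c,p); return o+d*(z-o[2])/d[2]
def tri(c1,p1,c2,p2):
    (a,d),(b,e)=ray(c1,p1),ray(c2,p2)
    s=np.linalg.lstsq(np.c_[d,-e],b-a,rcond=None)[0]
    x,y=a+d*s[0],b+e*s[1]; return (x+y)/2,np.linalg.norm(x-y)
def mask(im,kind):
    h=cv2.cvtColor(im,cv2.COLOR_BGR2HSV)
    r={"blue":[(100,120,50),(130,255,255)],"white":[(0,0,170),(180,70,255)],"red":[(0,150,60),(6,255,255)],"green":[(50,120,40),(75,255,255)]}[kind]
    m=cv2.inRange(h,*map(np.array,r))
    if kind=="red": m|=cv2.inRange(h,np.array((172,150,60)),np.array((180,255,255)))
    return m
def blobs(m,roi=None,amin=15):
    if roi is not None:
        z=np.zeros_like(m);x0,y0,x1,y1=roi;z[y0:y1,x0:x1]=m[y0:y1,x0:x1];m=z
    out=[]
    for k in cv2.findContours(m,cv2.RETR_EXTERNAL,cv2.CHAIN_APPROX_NONE)[0]:
        z=np.zeros_like(m);cv2.drawContours(z,[k],-1,255,-1);z&=m
        M=cv2.moments(z,True)
        if M["m00"]>=amin: out.append((M["m10"]/M["m00"],M["m01"]/M["m00"],M["m00"],cv2.minAreaRect(k)))
    return sorted(out,key=lambda b:-b[2])
E
python3 - <<'E'
from vis import *
ct,cs=eyes.calibration("top"),eyes.calibration("side")
t,s=cv2.imread("pics/top0.png"),cv2.imread("pics/side0.png")
for n,im,c,rois in(("top",t,ct,{"white":(245,215,340,290),"red":(360,195,420,270),"w2":(70,200,225,300),"w3":(370,205,410,265)}),("side",s,cs,{"white":(275,175,360,250),"red":(270,130,345,180),"w3":(275,135,340,175)})):
    for k,r in rois.items():
        for b in blobs(mask(im,"red" if k=="red" else "white"),r,25): print(n,k,np.round(b[:3],1),np.round(cv2.boxPoints(b[3]),0).tolist())
def crop(im,x0,y0,x1,y1,f): return cv2.resize(im[y0:y1,x0:x1],None,fx=f,fy=f,interpolation=cv2.INTER_CUBIC)
a=crop(t,60,190,420,310,2); b=crop(s,230,110,410,270,2)
o=np.zeros((a.shape[0]+b.shape[0],a.shape[1],3),np.uint8);o[:a.shape[0]]=a;o[a.shape[0]:,:b.shape[1]]=b
cv2.imwrite("pics/c1.png",o)
E
```

```text
top red [388.8 208.5 142. ] [[371.0, 207.0], [407.0, 207.0], [407.0, 210.0], [371.0, 210.0]]
top red [391.1 260.1 118. ] [[374.0, 259.0], [410.0, 259.0], [410.0, 262.0], [374.0, 262.0]]
side white [350.9 201.2 681. ] [[333.0, 175.0], [359.0, 175.0], [359.0, 249.0], [333.0, 249.0]]
side white [320.7 225.1 242. ] [[309.0, 220.0], [332.0, 220.0], [332.0, 230.0], [309.0, 230.0]]
side white [319.5 188.  194. ] [[309.0, 184.0], [330.0, 184.0], [330.0, 192.0], [309.0, 192.0]]
side white [295.5 231.9  75. ] [[292.0, 244.0], [293.0, 223.0], [298.0, 223.0], [297.0, 244.0]]
side white [280.3 187.8  34. ] [[275.0, 186.0], [286.0, 184.0], [287.0, 191.0], [276.0, 193.0]]
side white [280.7 179.   30. ] [[275.0, 177.0], [285.0, 175.0], [285.0, 181.0], [275.0, 182.0]]
side white [297.1 187.7  26. ] [[293.0, 185.0], [296.0, 182.0], [301.0, 190.0], [298.0, 192.0]]
side red [281.8 153.5  81. ] [[278.0, 165.0], [283.0, 141.0], [286.0, 141.0], [281.0, 165.0]]
side red [332.4 157.8  76. ] [[330.0, 170.0], [332.0, 145.0], [335.0, 145.0], [333.0, 170.0]]
side w3 [309.3 153.9 576. ] [[289.0, 159.0], [290.0, 144.0], [329.0, 148.0], [328.0, 163.0]]
side w3 [277.4 145.8  90. ] [[275.0, 135.0], [286.0, 135.0], [286.0, 163.0], [275.0, 163.0]]
side w3 [334.7 140.8  46. ] [[329.0, 135.0], [339.0, 135.0], [339.0, 148.0], [329.0, 148.0]]
side w3 [320.9 140.2  38. ] [[314.0, 137.0], [327.0, 137.0], [327.0, 143.0], [314.0, 143.0]]
```

View pics/c1.png

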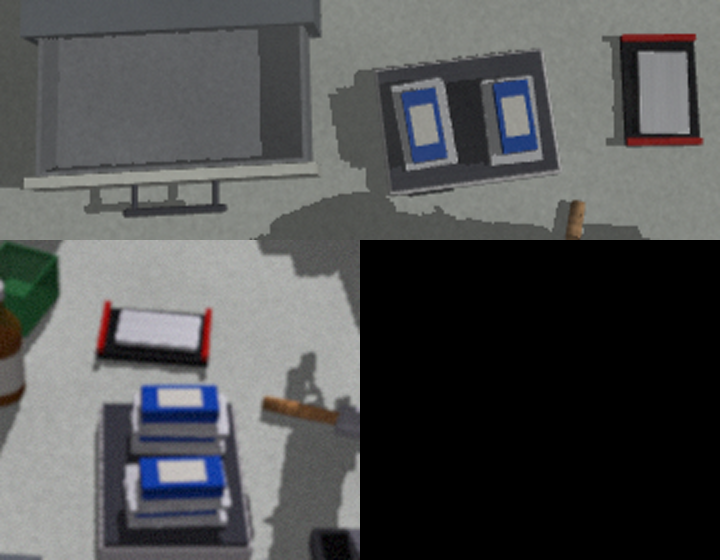

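The crop shows both stacks square on the cold plate, about 0.1 rad turned, and plate4 centred on the rack. The drawer is open with the handle bar at roughly (147,295) in the full top view. Next I'll triangulate the labels, stops and panel.

```bash
cat >> vis.py <<'E'
def labels(im,roi):
    """white labels enclosed by blue: centroid (px), area, rect"""
    m=mask(im,"blue");x0,y0,x1,y1=roi;z=np.zeros_like(m);z[y0:y1,x0:x1]=m[y0:y1,x0:x1]
    cs,hi=cv2.findContours(z,cv2.RETR_CCOMP,cv2.CHAIN_APPROX_NONE);out=[]
    for k,h in zip(cs,hi[0] if hi is not None else []):
        if h[3]>=0 and cv2.contourArea(k)>40:
            M=cv2.moments(k); out.append((np.array([M["m10"]/M["m00"],M["m01"]/M["m00"]]),cv2.contourArea(k),cv2.minAreaRect(k)))
    return out
def longdir(c,rect,z):
    """world yaw of the long side of a pixel rect on plane z"""
    p=np.array([plane(c,q,z)[:2] for q in cv2.boxPoints(rect)]); e=[p[1]-p[0],p[2]-p[1]]
    v=max(e,key=np.linalg.norm); return (np.arctan2(v[1],v[0])+np.pi/2)%np.pi-np.pi/2, sorted(map(np.linalg.norm,e))
def rack(look=None):
    """rack stops by two views -> centre, yaw, heights, clear length"""
    r=[]
    for n in("top","side"):
        c,im=look[n] if look else snap(n)
        roi=(330,150,480,330) if n=="top" else (240,90,400,215)
        r.append((c,[b[:2] for b in blobs(mask(im,"red"),roi,25)][:2]))
    a=sorted(r[0][1],key=lambda p:p[1]); b=sorted(r[1][1]) # far stop first
    P=[tri(r[0][0],a[i],r[1][0],b[i]) for i in(0,1)]
    d=P[0][0]-P[1][0]
    return (P[0][0]+P[1][0])/2,np.arctan2(d[1],d[0]),[p[0][2] for p in P],np.linalg.norm(d),[p[1] for p in P]
E
python3 - <<'E'
from vis import *
np.set_printoptions(precision=4,suppress=True)
ct,cs=eyes.calibration("top"),eyes.calibration("side")
t,s=cv2.imread("pics/top0.png"),cv2.imread("pics/side0.png")
A=sorted(labels(t,(245,215,345,290)),key=lambda l:l[0][0]); B=sorted(labels(s,(275,170,360,260)),key=lambda l:-l[0][1])
for a,b in zip(A,B):
    P,e=tri(ct,a[0],cs,b[0]); print("label",a[0],a[1],b[0],b[1],P,e,longdir(ct,a[2],P[2]))
print(rack({"top":(ct,t),"side":(cs,s)}))
# handle & panel along rows of top view: print dark handle, panel edges
g=cv2.cvtColor(t,cv2.COLOR_BGR2GRAY)
for u in (110,125,145,165,190,205): print(u,g[196:216,u].tolist(),"|",g[268:300,u].tolist())
print([g[240,60:95].tolist(),g[240,200:230].tolist()])
E
```

```text
label [271.5519 251.8725] 289.0 [320.4839 225.186 ] 311.0 [ 0.5066 -0.041   0.0901] 4.2075745442442324e-05 (np.float64(0.14499001596840122), [np.float64(0.03654489164626069), np.float64(0.056841389132027034)])
(array([ 0.5545, -0.3614,  0.0144]), np.float64(-0.028064192235242553), [np.float64(0.01452592437799427), np.float64(0.01431052191232679)], np.float64(0.13924148434706618), [np.float64(0.0014666733305863558), np.float64(0.0007604880005817498)])
110 [89, 87, 88, 90, 89, 89, 86, 87, 87, 87, 69, 56, 68, 93, 97, 96, 96, 97, 97, 97] | [96, 101, 97, 93, 62, 64, 81, 91, 86, 156, 152, 154, 157, 152, 119, 85, 102, 133, 132, 135, 128, 83, 91, 89, 84, 81, 83, 92, 134, 129, 136, 136]
125 [88, 87, 86, 86, 87, 87, 87, 88, 86, 76, 52, 69, 95, 97, 95, 98, 94, 98, 98, 97] | [98, 97, 96, 93, 64, 76, 93, 85, 151, 154, 155, 160, 157, 144, 73, 86, 109, 110, 108, 108, 108, 107, 108, 102, 67, 68, 58, 52, 55, 55, 87, 133]
145 [85, 86, 87, 85, 85, 84, 86, 86, 74, 59, 71, 96, 97, 97, 97, 98, 96, 98, 98, 95] | [96, 96, 91, 62, 77, 93, 99, 153, 156, 156, 158, 154, 141, 86, 86, 83, 84, 82, 84, 83, 83, 83, 
[... 333 characters left out ...]
, 69, 69, 71, 69, 67, 69, 69] | [62, 67, 91, 97, 100, 152, 149, 151, 153, 148, 88, 92, 128, 138, 137, 135, 137, 137, 136, 135, 133, 140, 139, 139, 136, 138, 138, 137, 134, 133, 136, 135]
205 [88, 89, 89, 89, 86, 81, 65, 70, 70, 71, 72, 71, 71, 71, 72, 70, 69, 71, 70, 71] | [67, 86, 94, 92, 151, 151, 151, 153, 151, 105, 89, 113, 135, 133, 136, 138, 138, 137, 133, 135, 138, 134, 131, 131, 133, 135, 133, 125, 82, 82, 83, 82]
[[82, 83, 81, 80, 80, 76, 80, 82, 82, 81, 79, 82, 81, 81, 83, 80, 80, 81, 88, 92, 90, 82, 84, 81, 82, 79, 84, 84, 84, 96, 97, 96, 93, 94, 96], [64, 68, 66, 65, 66, 68, 69, 66, 67, 66, 75, 91, 94, 88, 89, 110, 130, 133, 131, 130, 130, 128, 129, 130, 125, 84, 84, 85, 84, 86]]
```

```bash
python3 - <<'E'
import re
s=open("vis.py").read()
a=s.index('    m=mask(im,"blue");x0'); b=s.index('def longdir')
s=s[:a]+'''    x0,y0,x1,y1=roi;z=np.zeros(im.shape[:2],np.uint8);z[y0:y1,x0:x1]=mask(im,"blue")[y0:y1,x0:x1];out=[]
    w=cv2.inRange(cv2.cvtColor(im,cv2.COLOR_BGR2HSV),np.array((0,0,105)),np.array((180,85,255)))
    for b in blobs(cv2.morphologyEx(z,cv2.MORPH_CLOSE,np.ones((5,5))),amin=150):
        k=cv2.boxPoints(b[3]).astype(int);h=np.zeros_like(z);cv2.fillConvexPoly(h,k,255);h=cv2.erode(h,np.ones((3,3)))
        for l in blobs(h&w,amin=60)[:1]: out.append((np.array(l[:2]),l[2],l[3]))
    return out
'''+s[b:]
open("vis.py","w").write(s)
E
python3 - <<'E'
from vis import *
np.set_printoptions(precision=4,suppress=True)
ct,cs=eyes.calibration("top"),eyes.calibration("side")
t,s=cv2.imread("pics/top0.png"),cv2.imread("pics/side0.png")
A=sorted(labels(t,(245,215,345,290)),key=lambda l:l[0][0]); B=sorted(labels(s,(275,170,360,260)),key=lambda l:-l[0][1])
for a,b in zip(A,B):
    P,e=tri(ct,a[0],cs,b[0]); print("label",a[0],a[1],b[0],b[1],P,e,longdir(ct,a[2],P[2]))
# drawer panel: outer top edge (row of panel's lower edge), inner edge; z=.087
for u,r0,r1 in((110,276.5,281.8),(145,274.5,280.7),(190,272.5,277.7),(205,271.5,276.7)): print("panel",plane(ct,(u,r0),.087),plane(ct,(u,r1),.087))
for p in((125,293.5),(165,291.7)): print("handle",plane(ct,p,.0675))
print("cab front",[plane(ct,p,.1) for p in((110,207),(165,203.5))])
# side view: panel's ends and handle in grey
print("side panel near",plane(cs,(341,283),.087))
w=cv2.inRange(t,np.array((140,)*3),np.array((175,)*3)); print([ (np.round(b[:3],1),cv2.boxPoints(b[3]).tolist()) for b in blobs(w,(60,262,230,290),60)])
print([plane(ct,p,.087) for p in((73.5,279),(218,274))])
E
```

```text
label [271.5102 251.7878] 245.0 [320.5898 225.0117] 256.0 [ 0.5066 -0.0409  0.0909] 0.00036626610023246325 (np.float64(0.1505846768739061), [np.float64(0.030886556469088), np.float64(0.050050825039363964)])
label [317.2762 247.4059] 239.0 [319.607  188.1692] 201.0 [ 0.5145 -0.1564  0.0908] 0.00044706819671325144 (np.float64(0.10565310039175246), [np.float64(0.03089149334473907), np.float64(0.050137742400714135)])
panel [0.4566 0.3614 0.087 ] [0.4436 0.361  0.087 ]
panel [0.4591 0.2751 0.087 ] [0.4438 0.2747 0.087 ]
panel [0.461  0.1635 0.087 ] [0.4481 0.1634 0.087 ]
panel [0.4624 0.1262 0.087 ] [0.4495 0.1262 0.087 ]
handle [0.4147 0.3286 0.0675]
handle [0.4163 0.2289 0.0675]
cab front [array([0.6302, 0.3638, 0.1   ]), array([0.6357, 0.2256, 0.1   ])]
side panel near [0.4589 0.1055 0.087 ]
[(array([144.2, 277.3, 720. ]), [[71.76549530029297, 278.66131591796875], [216.98980712890625, 270.81134033203125], [217.27239990234375, 276.039306640625], [72.048095703125, 283.8892822265625]])]
[array([0.453 , 0.4512, 0.087 ]), array([0.4553, 0.0939, 0.087 ])]
```

Label heights come out at 0.090–0.091 m, matching the expected 0.090. Stop spacing is 0.139 (expected 0.141), and the panel top and cabinet front agree with about 0.17 m of opening. I'll move above the stacks for a wrist view.

```bash
cat > go.py <<'E'
import sys,numpy as np
from scipy.spatial.transform import Rotation as Ro
from cell import ctrl, eyes
# go.py x y z yaw : shift in tool axes and turn needed (yaw of tool x axis, mod pi)
def need(x,y,z,yaw,frm=None):
    s=ctrl.read_state(); p=s["tool_pos"] if frm is None else frm[:3]
    R=Ro.from_euler("xyz",s["orientation"]); y0=s["orientation"][2] if frm is None else frm[3]
    if frm is not None: R=Ro.from_euler("xyz",[np.pi,0,y0])
    d=R.inv().apply(np.array([x,y,z])-p); t=(y0-yaw+np.pi/2)%np.pi-np.pi/2
    return np.round(np.r_[d,t],4),np.linalg.norm(d)/.0625
if __name__=="__main__":
    a=list(map(float,sys.argv[1:])); print(*need(*a[:4],frm=a[4:8] if len(a)>4 else None))
E
python3 go.py .47 -.10 .25 .11
python3 jog.py '[[[0.06, -0.06, 0], 0.1, 0.085], [[0.377, -0.352, -0.02], 0.348, 0.085], [[0.377, -0.352, -0.02], 0.348, 0.085], [[0.377, -0.352, -0.02], 0.348, 0.085], [[0.377, -0.352, -0.02], 0.348, 0.085], [[0.377, -0.352, -0.02], 0.348, 0.085], [[0.377, -0.352, -0.02], 0.348, 0.085], [[0.377, -0.352, -0.02], 0.348, 0.085], [[0.377, -0.352, -0.02], 0.348, 0.085], [[0.377, -0.352, -0.02], 0.348, 0.085]]' 60
python3 jog.py '[[[0, 0, 0], 0, 0.085], [[0, 0, 0], 0, 0.085]]'
python3 - <<'E'
from vis import *
c,im=snap("wrist"); print(c["xyz"],c["attitude"]); cv2.imwrite("pics/w1.png",im)
E
python3 go.py .5145 -.1564 .15 .105
```

```text
[ 0.3774 -0.3521 -0.019   0.3479] 8.264274241014677
time_s: 1.4
tool_pos: [0.47, -0.1, 0.2512]
orientation: [3.141, 0.0, 0.112]
contact_force: [0.1, -1.5, 0.1]
opening: 0.0848
grip_force: 0.0
time_s: 1.65
tool_pos: [0.4692, -0.1027, 0.2511]
orientation: [3.141, 0.001, 0.106]
contact_force: [-0.2, 0.6, 0.8]
opening: 0.085
grip_force: 0.0
[ 0.54849994 -0.09398633  0.39395975] [-3.21351316e-01 -8.94399284e-04 -1.46588273e+00]
[0.0392 0.0585 0.1011 0.0017] 1.9714692192088568
```

View pics/w1.png

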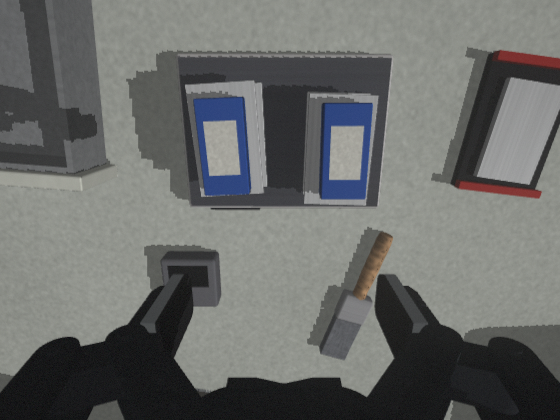

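The wrist view shows both cases flat and both stacks clear. Labels are at (221,148) and (347,153); the left stack is turned slightly more than the right, and the rack is at right.

```bash
cat > look.py <<'E'
from vis import *
np.set_printoptions(precision=4,suppress=True)
def case_w(im,c,z,roi=(100,0,460,260)):
    """blue case tops seen by the wrist on plane z: label centre, yaw of label"""
    for l in sorted(labels(im,roi),key=lambda l:l[0][0]):
        print("case",plane(c,l[0],z)[:2],"yaw %.3f"%longdir(c,l[2],z)[0],np.round(longdir(c,l[2],z)[1],3),"px",l[0])
E
python3 - <<'E'
from look import *
c={"xyz":np.array([0.54849994,-0.09398633,0.39395975]),"attitude":np.array([-3.21351316e-01,-8.94399284e-04,-1.46588273]),**{k:eyes.calibration("wrist")[k] for k in("fx","fy","cx","cy")}}
im=cv2.imread("pics/w1.png"); case_w(im,c,.09)
b=mask(im,"blue"); 
for k in blobs(b,(100,0,460,260),500): print("bluerect",longdir(c,k[3],.09),plane(c,k[3][0],.09)[:2])
# tri with top view labels
ct=eyes.calibration("top")
L=sorted(labels(im,(100,0,460,260)),key=lambda l:l[0][0])
for p,l in zip(((271.51,251.79),(317.28,247.41)),L): print(tri(ct,p,c,l[0]))
E
python3 go.py .5145 -.1564 .15 .105
```

```text
case [ 0.5063 -0.0405] yaw 0.147 [0.03  0.051] px [221.6698 147.2907]
case [ 0.5138 -0.1565] yaw 0.106 [0.03  0.051] px [345.6684 152.3117]
bluerect (np.float64(0.14721569894183428), [np.float64(0.044782292123274114), np.float64(0.089844849072929)]) [ 0.5075 -0.041 ]
bluerect (np.float64(0.11266438253316169), [np.float64(0.043896972999783256), np.float64(0.08943059147202599)]) [ 0.5156 -0.1567]
(array([ 0.5066, -0.0409,  0.0921]), np.float64(3.4565746682445636e-05))
(array([ 0.5143, -0.156 ,  0.0931]), np.float64(0.0004496462992992109))
[0.0392 0.0585 0.1011 0.0017] 1.9714692192088568
```

```bash
python3 jog.py '[[[0.02, 0.03, 0.05], 0, 0.062], [[0.039, 0.058, 0.1], 0, 0.062], [[0.039, 0.058, 0.1], 0, 0.062], [[0.039, 0.058, 0.1], 0, 0.062], [[0.039, 0.058, 0.1], 0, 0.062]]'
python3 go.py .514 -.1565 .072 .11
```

```text
time_s: 2.33
tool_pos: [0.5159, -0.1536, 0.1533]
orientation: [3.14, -0.003, 0.111]
contact_force: [0.3, -0.9, 0.6]
opening: 0.0621
grip_force: 0.0
[-0.0025  0.0025  0.0813  0.0006] 1.3024859892965028
```

```bash
python3 jog.py '[[[-0.001, 0.002, 0.04], 0, 0.062], [[-0.001, 0.002, 0.07], 0, 0.062], [[-0.001, 0.002, 0.08], 0, 0.062], [[-0.001, 0.002, 0.08], 0, 0.062], [[-0.001, 0.002, 0.08], 0, 0.062]]'
python3 go.py .514 -.1565 .068 .11
python3 jog.py '[[[0, 0, 0.003], 0, 0.062], [[0, 0, 0.003], 0, 0.062]]'
```

```text
time_s: 2.95
tool_pos: [0.5156, -0.1564, 0.073]
orientation: [3.14, -0.003, 0.11]
contact_force: [0.5, -0.3, 0.4]
opening: 0.0616
grip_force: 0.0
[-0.0016 -0.      0.005  -0.    ] 0.08331145727681549
time_s: 3.2
tool_pos: [0.5144, -0.1562, 0.0686]
orientation: [3.141, -0.001, 0.11]
contact_force: [-0.7, -0.7, -0.2]
opening: 0.0616
grip_force: 0.0
```

```bash
python3 jog.py '[[[0, 0, 0.003], 0, 0.062], [[0, 0, 0.003], 0, 0.062]]' | grep -E "pos|contact"
python3 jog.py '[[[0, 0, 0.002], 0, 0.062], [[0, 0, 0.002], 0, 0.062]]' | grep -E "pos|contact"
```

```text
tool_pos: [0.514, -0.1561, 0.065]
contact_force: [0.9, 0.1, -0.3]
tool_pos: [0.5141, -0.1562, 0.0631]
contact_force: [-0.7, -0.8, 0.5]
```

```bash
python3 jog.py '[[[0, 0, 0], 0, 0.05], [[0, 0, 0], 0, 0.035], [[0, 0, 0], 0, 0.035], [[0, 0, 0], 0, 0.035], [[0, 0, 0], 0, 0.035]]' 60
python3 jog.py '[[[0, 0, -0.005], 0, 0.035], [[0, 0, -0.03], 0, 0.035], [[0, 0, -0.07], 0, 0.035], [[0, 0, -0.1], 0, 0.035], [[0, 0, -0.1], 0, 0.035], [[0, 0, -0.1], 0, 0.035]]'
python3 go.py .541 .381 .165 .023
```

```text
time_s: 4.32
tool_pos: [0.5164, -0.1562, 0.0662]
orientation: [3.14, -0.004, 0.11]
contact_force: [-2.3, 1.9, 15.2]
opening: 0.0428
grip_force: 68.1
time_s: 5.08
tool_pos: [0.5133, -0.156, 0.1621]
orientation: [-3.141, 0.002, 0.11]
contact_force: [-0.5, 0.0, -1.4]
opening: 0.0428
grip_force: 61.0
[ 0.0864 -0.5307 -0.0027  0.0868] 8.603910677336412
```

```bash
python3 jog.py '[[[0, -0.03, 0], 0, 0.035], [[0.02, -0.08, 0], 0.02, 0.035], [[0.03, -0.14, 0], 0.04, 0.035], [[0.04, -0.20, 0], 0.06, 0.035], [[0.05, -0.26, 0], 0.08, 0.035], [[0.06, -0.32, 0], 0.087, 0.035], [[0.07, -0.38, 0], 0.087, 0.035], [[0.08, -0.44, 0], 0.087, 0.035], [[0.085, -0.5, 0], 0.087, 0.035], [[0.085, -0.53, 0], 0.087, 0.035]]'
python3 jog.py '[[[0, 0, 0], 0, 0.035], [[0, 0, 0], 0, 0.035]]'
python3 go.py .5395 .3825 .06 .023
python3 - <<'E'
from vis import *
c,im=snap("wrist"); cv2.imwrite("pics/w2.png",im)
E
```

```text
time_s: 6.32
tool_pos: [0.5379, 0.384, 0.1608]
orientation: [-3.141, 0.004, 0.028]
contact_force: [-0.4, -0.7, -0.4]
opening: 0.043
grip_force: 61.1
time_s: 6.58
tool_pos: [0.5405, 0.378, 0.1614]
orientation: [3.139, 0.002, 0.022]
contact_force: [-0.1, -1.1, -0.7]
opening: 0.0428
grip_force: 61.1
[-0.0007 -0.0048  0.1014 -0.001 ] 1.6246667984147216
```

View pics/w2.png

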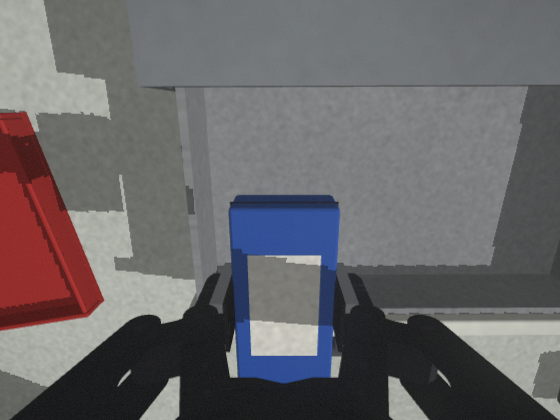

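The wrist view shows the case square in the grip at (285,290), inside the drawer. The left wall is at about col 195, the cabinet front edge at row 88 and the front wall's top at row 310, so there is clearance all round. I'll check the front wall and cabinet positions numerically, then lower the case.

```bash
python3 - <<'E'
from look import *
c=eyes.calibration("wrist")
print("cab front",plane(c,(300,88),.1),"wall top inner",plane(c,(450,309),.078),"left wall top",plane(c,(184,150),.078),plane(c,(206,150),.078))
E
python3 jog.py '[[[0, -0.004, 0.03], 0, 0.035], [[0, -0.004, 0.07], 0, 0.035], [[0, -0.004, 0.1], 0, 0.035], [[0, -0.004, 0.12], 0, 0.035], [[0, -0.004, 0.13], 0, 0.035], [[0, -0.004, 0.136], 0, 0.035], [[0, -0.004, 0.136], 0, 0.035]]'
python3 go.py .5395 .3825 .022 .023
```

```text
cab front [0.6312 0.3694 0.1   ] wall top inner [0.464 0.238 0.078] left wall top [0.5904 0.4479 0.078 ] [0.5907 0.4325 0.078 ]
time_s: 7.5
tool_pos: [0.5409, 0.3841, 0.0277]
orientation: [-3.141, -0.001, 0.023]
contact_force: [-0.2, -0.6, 0.0]
opening: 0.0428
grip_force: 61.1
[-0.0014  0.0016  0.0057 -0.0002] 0.09750241365502832
```

```bash
python3 jog.py '[[[0, 0, 0.003], 0, 0.035], [[0, 0, 0.006], 0, 0.035], [[0, 0, 0.006], 0, 0.035]]' | grep -E "pos|contact"
python3 jog.py '[[[0, 0, 0], 0, 0.056], [[0, 0, 0], 0, 0.056], [[0, 0, -0.03], 0, 0.056], [[0, 0, -0.08], 0, 0.056], [[0, 0, -0.13], 0, 0.056], [[0, 0, -0.16], 0, 0.056], [[0, 0, -0.16], 0, 0.056]]'
python3 go.py .5063 -.0407 .16 .147
```

```text
tool_pos: [0.5404, 0.3838, 0.0211]
contact_force: [-0.9, 0.4, -0.8]
time_s: 8.75
tool_pos: [0.5419, 0.3865, 0.1851]
orientation: [-3.136, -0.006, 0.024]
contact_force: [-0.4, 0.9, -0.4]
opening: 0.0559
grip_force: 0.0
[-0.0458  0.4263  0.0225 -0.1235] 6.869969354265692
```

```bash
python3 jog.py '[[[-0.005, 0.03, 0], 0, 0.062], [[-0.01, 0.09, 0], -0.05, 0.062], [[-0.046, 0.425, 0.02], -0.123, 0.062], [[-0.046, 0.425, 0.02], -0.123, 0.062], [[-0.046, 0.425, 0.02], -0.123, 0.062], [[-0.046, 0.425, 0.02], -0.123, 0.062], [[-0.046, 0.425, 0.02], -0.123, 0.062], [[-0.046, 0.425, 0.02], -0.123, 0.062], [[-0.046, 0.425, 0.02], -0.123, 0.062], [[-0.046, 0.425, 0.02], -0.123, 0.062]]' >/dev/null
python3 jog.py '[[[0, 0, 0], 0, 0.062], [[0, 0, 0], 0, 0.062]]'
python3 go.py .5063 -.0407 .068 .147
python3 - <<'E'
from vis import *
c,im=snap("top"); cv2.imwrite("pics/t2.png",im[190:300,50:430])
c,im=snap("wrist"); cv2.imwrite("pics/w3.png",im)
from look import case_w; case_w(im,c,.09)
print(rack())
E
```

```text
time_s: 10.25
tool_pos: [0.5045, -0.0406, 0.1613]
orientation: [-3.141, -0.0, 0.148]
contact_force: [-0.2, 0.1, -0.2]
opening: 0.0622
grip_force: 0.0
[0.0018 0.0004 0.0933 0.0012] 1.4930356425403617
case [ 0.5065 -0.0405] yaw 0.168 [0.03 0.05] px [283.7463 221.6467]
(array([ 0.5306, -0.3403,  0.0021]), np.float64(-0.0007967963890894346), [np.float64(0.012275964821886698), np.float64(-0.008049598916399892)], np.float64(0.14050191060694142), [np.float64(0.0016146789957930056), np.float64(0.0020581508270990766)])
```

```bash
python3 jog.py '[[[0.002, 0, 0.04], -0.01, 0.062], [[0.002, 0, 0.08], -0.01, 0.062], [[0.002, 0, 0.09], -0.01, 0.062], [[0.002, 0, 0.093], -0.01, 0.062], [[0.002, 0, 0.093], -0.01, 0.062]]'|grep pos
python3 jog.py '[[[0, 0, 0], 0, 0.05], [[0, 0, 0], 0, 0.035], [[0, 0, 0], 0, 0.035], [[0, 0, 0], 0, 0.035], [[0, 0, 0], 0, 0.035]]' 60
python3 jog.py '[[[0, 0, -0.005], 0, 0.035], [[0, 0, -0.03], 0, 0.035], [[0, 0, -0.07], 0, 0.035], [[0, 0, -0.1], 0, 0.035], [[0, 0, -0.1], 0, 0.035], [[0, 0, -0.1], 0, 0.035]]'
python3 go.py .541 .3105 .165 .023
```

```text
tool_pos: [0.5074, -0.0417, 0.0695]
time_s: 11.7
tool_pos: [0.5075, -0.0417, 0.0697]
orientation: [3.141, -0.003, 0.156]
contact_force: [-0.7, 0.2, 6.2]
opening: 0.0431
grip_force: 62.6
time_s: 12.45
tool_pos: [0.5052, -0.0418, 0.1674]
orientation: [-3.141, 0.002, 0.156]
contact_force: [0.6, -0.3, -1.1]
opening: 0.0428
grip_force: 61.8
[ 0.09   -0.3425  0.0022  0.1328] 5.665816607639987
```

Run:
```python
from look import *
for n in("top","side"):
    c,im=snap(n); cv2.imwrite(f"pics/{n}3.png",im)
    roi=(330,150,480,330) if n=="top" else (240,90,400,215)
    print(n,[np.round(b[:3],1) for b in blobs(mask(im,"red"),roi,10)])
a=cv2.imread("pics/top3.png")[180:310,60:430]; b=cv2.imread("pics/side3.png")[100:270,200:570]
cv2.imwrite("pics/c3.png",cv2.resize(np.vstack([a,np.pad(b,((0,0),(0,370-b.shape[1]),(0,0)))]),None,fx=2,fy=2,interpolation=cv2.INTER_CUBIC))
```

```text
top [array([380.7, 217.5, 142. ]), array([382.9, 269.5, 136. ])]
side [array([289.9, 159.9,  88. ]), array([340.8, 168.4,  54. ])]
```

View pics/c3.png

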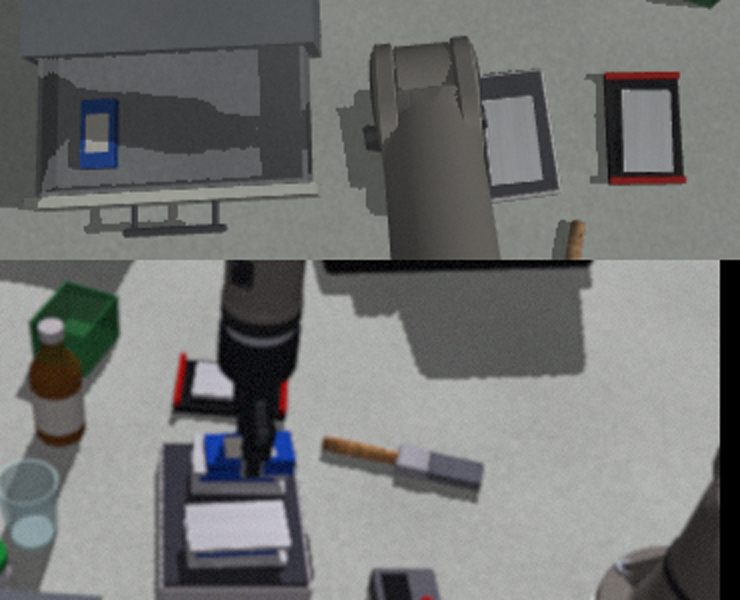

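The top crop shows the first case lying well in the drawer. The rack has been knocked: its stops are now at (381,217) and (383,270) in the top view, with plate4 still on it. The held case is in the grip, and in the side view the arm hides part of the rack's near stop. I'll place the held case in the next slot.

```bash
python3 jog.py '[[[0, -0.03, 0], 0, 0.035], [[0.02, -0.08, 0], 0.03, 0.035], [[0.04, -0.14, 0], 0.06, 0.035], [[0.06, -0.20, 0], 0.09, 0.035], [[0.075, -0.26, 0], 0.12, 0.035], [[0.09, -0.32, 0], 0.133, 0.035], [[0.09, -0.342, 0], 0.133, 0.035], [[0.09, -0.342, 0], 0.133, 0.035], [[0.09, -0.342, 0], 0.133, 0.035]]'
python3 go.py .541 .3105 .03 .023
```

```text
time_s: 13.68
tool_pos: [0.5426, 0.3069, 0.1674]
orientation: [3.138, 0.001, 0.02]
contact_force: [0.8, -0.8, -0.7]
opening: 0.0426
grip_force: 61.8
[-0.0014 -0.004   0.1374 -0.003 ] 2.199067751167982
```

```bash
python3 jog.py '[[[0, -0.003, 0.03], 0, 0.035], [[0, -0.003, 0.07], 0, 0.035], [[0, -0.003, 0.1], 0, 0.035], [[0, -0.003, 0.125], 0, 0.035], [[0, -0.003, 0.135], 0, 0.035], [[0, -0.003, 0.14], 0, 0.035], [[0, -0.003, 0.14], 0, 0.035]]'|grep -E "pos|contact"
python3 jog.py '[[[0, 0, 0.003], 0, 0.035], [[0, 0, 0.003], 0, 0.035]]'|grep -E "pos|contact"
```

```text
tool_pos: [0.5427, 0.3127, 0.0289]
contact_force: [-0.3, 0.1, -0.4]
tool_pos: [0.5421, 0.3132, 0.0256]
contact_force: [0.6, 0.8, -1.8]
```

```bash
python3 jog.py '[[[0, 0, 0.002], 0, 0.035], [[0, 0, 0.002], 0, 0.035]]'|grep -E "pos|contact"
python3 jog.py '[[[0, 0, 0], 0, 0.056], [[0, 0, 0], 0, 0.056], [[0, 0, -0.03], 0, 0.056], [[0, 0, -0.08], 0, 0.056], [[0, 0, -0.13], 0, 0.056], [[0, 0, -0.16], 0, 0.056], [[0, 0, -0.16], 0, 0.056]]'
python3 go.py .47 -.1 .25 .11
```

```text
tool_pos: [0.5424, 0.3134, 0.0238]
contact_force: [-0.8, 0.3, 2.3]
time_s: 15.92
tool_pos: [0.5435, 0.3143, 0.1862]
orientation: [-3.139, -0.005, 0.023]
contact_force: [0.5, -0.6, 0.3]
opening: 0.0561
grip_force: 0.0
[-0.0825  0.4124 -0.0654 -0.0872] 6.8093619356191315
```

```bash
python3 jog.py '[[[-0.005, 0.03, -0.01], 0, 0.085], [[-0.02, 0.08, -0.02], -0.05, 0.085], [[-0.082, 0.412, -0.065], -0.087, 0.085], [[-0.082, 0.412, -0.065], -0.087, 0.085], [[-0.082, 0.412, -0.065], -0.087, 0.085], [[-0.082, 0.412, -0.065], -0.087, 0.085], [[-0.082, 0.412, -0.065], -0.087, 0.085], [[-0.082, 0.412, -0.065], -0.087, 0.085], [[-0.082, 0.412, -0.065], -0.087, 0.085], [[-0.082, 0.412, -0.065], -0.087, 0.085]]' >/dev/null
python3 jog.py '[[[0, 0, 0], 0, 0.085], [[0, 0, 0], 0, 0.085], [[0, 0, 0], 0, 0.085]]' |grep -E "time|pos"
python3 - <<'E'
from look import *
c,im=snap("wrist"); cv2.imwrite("pics/w4.png",im); np.save("c4.npy",c,allow_pickle=True)
m=cv2.inRange(cv2.cvtColor(im,cv2.COLOR_BGR2HSV),np.array((0,0,125)),np.array((180,40,255)))
for b in blobs(m,(182,60,385,205),800): print("plate",np.round(b[:3],1),longdir(c,b[3],.068),plane(c,b[3][0],.068))
print(rack())
E
```

```text
time_s: 17.55
tool_pos: [0.4695, -0.1, 0.2482]
plate [ 230.5  137.8 8095. ] (np.float64(0.15020826907945573), [np.float64(0.07139761888465891), np.float64(0.10908503930709545)]) [ 0.5124 -0.0409  0.068 ]
plate [ 342.5  148.7 7195. ] (np.float64(0.07296607363075935), [np.float64(0.06469796210022921), np.float64(0.11082477040969205)]) [ 0.5147 -0.1553  0.068 ]
(array([ 0.5304, -0.3372,  0.0144]), np.float64(-0.03600559738913572), [np.float64(0.013414142286697461), np.float64(0.015467398163152513)], np.float64(0.1392408098990852), [np.float64(0.0015863237362223434), np.float64(0.000826976378375582)])
```

View pics/w4.png

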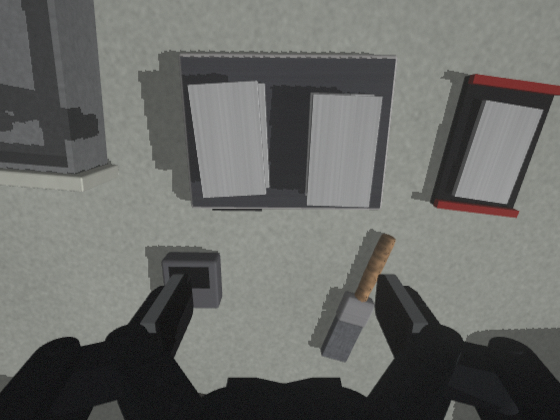

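The wrist view shows both upper plates bare and clear: left about (229,141), right about (345,150). The rack is at right, turned slightly. Plate0's edge shows on the left at cols 259–266, so I'll separate the top-face edges before grasping.

Run:
```python
from look import *
c=np.load("c4.npy",allow_pickle=True).item(); im=cv2.imread("pics/w4.png"); g=cv2.cvtColor(im,cv2.COLOR_BGR2GRAY)
for r in(110,170): print(r,g[r,185:275:1].tolist()[:14],g[r,250:275].tolist(),g[r,300:320].tolist(),g[r,370:390].tolist())
for u in(225,345): print(u,g[75:100,u].tolist(),g[190:212,u].tolist())
# top-face quad corners of each plate from the edges as read off the picture (checked against profiles)
for q in([(189,87),(259,82),(266,194),(203,199)],[(311,94),(382,97),(376,206),(307,206)]):
    P=np.array([plane(c,p,.068)[:2] for p in q]); print(P.mean(0),np.linalg.norm(P-np.roll(P,-1,0),axis=1))
```

```text
110 [53, 48, 47, 50, 48, 52, 147, 147, 147, 141, 141, 142, 150, 150] [151, 147, 147, 148, 151, 149, 145, 147, 147, 144, 148, 150, 147, 146, 148, 156, 87, 65, 67, 66, 50, 49, 48, 50, 49] [46, 48, 48, 49, 49, 46, 48, 46, 51, 68, 95, 84, 102, 144, 147, 147, 143, 143, 149, 152] [147, 148, 146, 146, 145, 146, 146, 143, 143, 143, 133, 79, 67, 68, 68, 67, 69, 66, 67, 69]
170 [89, 88, 90, 91, 80, 54, 48, 48, 48, 48, 47, 49, 48, 48] [146, 148, 149, 149, 150, 151, 151, 151, 150, 153, 151, 149, 149, 152, 141, 151, 147, 149, 152, 85, 51, 49, 50, 49, 51] [48, 46, 50, 50, 50, 47, 81, 95, 83, 151, 149, 145, 143, 143, 146, 151, 150, 148, 146, 150] [149, 147, 147, 102, 72, 68, 70, 69, 67, 66, 66, 67, 68, 73, 152, 149, 142, 140, 142, 141]
225 [49, 49, 53, 52, 50, 50, 50, 96, 141, 146, 146, 147, 147, 148, 149, 148, 147, 149, 149, 149, 150, 150, 150, 150, 151] [155, 153, 154, 152, 152, 152, 131, 64, 66, 67, 65, 64, 65, 65, 67, 64, 81, 117, 121, 43, 84, 131]
345 [64, 64, 65, 63, 64, 65, 63, 63, 64, 67, 65, 64, 66, 66, 63, 64, 64, 65, 77, 96, 115, 145, 146, 144, 148] [149, 149, 148, 147, 148, 148, 148, 147, 149, 148, 150, 150, 149, 150, 149, 151, 128, 82, 117, 142, 149, 147]
[ 0.5083 -0.0417] [0.0659 0.1082 0.0662 0.1092]
[ 0.5108 -0.1559] [0.0674 0.108  0.0727 0.1106]
```

```bash
python3 go.py .511 -.1555 .12 .09
python3 jog.py '[[[0.02, 0.03, 0.05], 0, 0.085], [[0.035, 0.06, 0.11], 0.02, 0.085], [[0.035, 0.06, 0.128], 0.02, 0.085], [[0.035, 0.06, 0.128], 0.02, 0.085], [[0.035, 0.06, 0.128], 0.02, 0.085], [[0.035, 0.06, 0.128], 0.02, 0.085]]'
python3 go.py .511 -.1555 .054 .09
```

```text
[0.0352 0.0593 0.1283 0.0202] 2.3305473663446774
time_s: 18.45
tool_pos: [0.5119, -0.1563, 0.1221]
orientation: [3.14, -0.003, 0.091]
contact_force: [-1.0, 0.2, -0.1]
opening: 0.085
grip_force: 0.0
[-0.0011 -0.0009  0.0681  0.0005] 1.0891305810572518
```

```bash
python3 jog.py '[[[0, 0, 0.04], 0, 0.085], [[0, 0, 0.06], 0, 0.085], [[0, 0, 0.066], 0, 0.085], [[0, 0, 0.066], 0, 0.085], [[0, 0, 0.066], 0, 0.085]]'|grep -E "pos|contact"
python3 go.py .511 -.1555 .054 .09
python3 jog.py '[[[0, 0, 0], 0, 0.072], [[0, 0, 0], 0, 0.056], [[0, 0, 0], 0, 0.056], [[0, 0, 0], 0, 0.056], [[0, 0, 0], 0, 0.056]]' 80
python3 jog.py '[[[0, 0, -0.005], 0, 0.056], [[0, 0, -0.02], 0, 0.056], [[0, 0, -0.05], 0, 0.056], [[0, 0, -0.08], 0, 0.056], [[0, 0, -0.08], 0, 0.056]]'
python3 go.py .5304 -.3372 .1 -.036
python3 - <<'E'
from look import *
c,im=snap("wrist"); cv2.imwrite("pics/w5.png",im)
E
```

```text
tool_pos: [0.5119, -0.1567, 0.0556]
contact_force: [0.1, -1.1, -0.6]
[-0.0008 -0.0013  0.0016 -0.0001] 0.03508515078634777
time_s: 19.7
tool_pos: [0.5114, -0.1564, 0.0559]
orientation: [3.141, -0.001, 0.09]
contact_force: [-2.6, 1.5, 9.4]
opening: 0.0632
grip_force: 85.9
time_s: 20.32
tool_pos: [0.513, -0.157, 0.1373]
orientation: [3.139, -0.006, 0.09]
contact_force: [0.3, -0.4, -1.2]
opening: 0.0632
grip_force: 87.8
[0.001  0.1809 0.0377 0.1256] 2.957060361316092
```

View pics/w5.png

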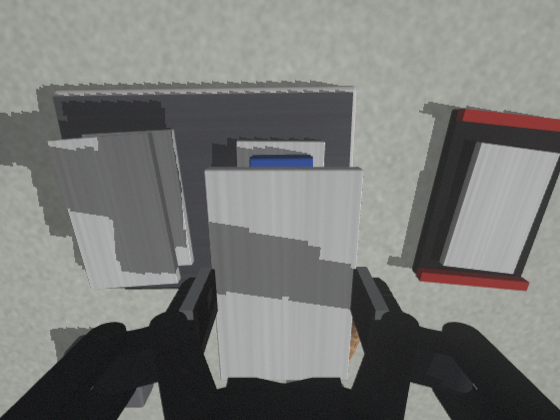

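The wrist view shows the plate held flat and square, with its far edge at row 168. Case1 is on plate1 behind it, and the rack at right has its near stop at about (473,281). I'll check where the plate sits in the grip and the rack from this view.

Run:
```python
from look import *
c=eyes.calibration("wrist"); im=cv2.imread("pics/w5.png"); s=ctrl.read_state(); t=s["tool_pos"]; yw=s["orientation"][2]
print("ahead of TCP", [ (plane(c,p,t[2]+.0135)-t) for p in((206,170),(284,168),(361,168))], yw)
for b in blobs(mask(im,"red"),(400,80,560,320),100):
    y,sz=longdir(c,b[3],.02); print("stop",np.round(b[:2],1),plane(c,b[:2],.02),"normal yaw",y+np.pi/2,sz)
ct=eyes.calibration("top"); c2,t2=snap("top")
print("rack",rack())
for b in blobs(mask(t2,"red"),(330,150,480,330),25): print(plane(c2,b[:2],.021))
```

```text
ahead of TCP [array([0.0521, 0.0366, 0.0135]), array([0.0557, 0.005 , 0.0135]), array([ 0.0584, -0.0261,  0.0135])] 0.08972422939645619
stop [511.3 119.9] [ 0.5969 -0.3262  0.02  ] normal yaw 3.126723973986185 [np.float64(0.008428555235744295), np.float64(0.07644187254275843)]
stop [472.8 280.9] [ 0.4559 -0.3349  0.02  ] normal yaw 3.1260301946480498 [np.float64(0.00813838865603031), np.float64(0.09874626884123211)]
rack (array([ 0.5303, -0.336 ,  0.0293]), np.float64(-0.12329192362625274), [np.float64(0.009264567874565033), np.float64(0.049406460585305456)], np.float64(0.1471978408789807), [np.float64(0.001789953476021323), np.float64(0.004093462652577668)])
[ 0.46  -0.334  0.021]
[ 0.5993 -0.3422  0.021 ]
```

```bash
python3 go.py .5295 -.337 .1 -.03
python3 jog.py '[[[0, 0.03, 0], 0.02, 0.056], [[0, 0.08, 0], 0.06, 0.056], [[0, 0.13, 0.01], 0.1, 0.056], [[0, 0.17, 0.03], 0.12, 0.056], [[0, 0.181, 0.037], 0.12, 0.056], [[0, 0.181, 0.037], 0.12, 0.056], [[0, 0.181, 0.037], 0.12, 0.056]]'
python3 go.py .5295 -.337 .02 -.03
```

```text
[0.0036 0.1818 0.033  0.1199] 2.9574872319854966
time_s: 21.4
tool_pos: [0.5276, -0.335, 0.0975]
orientation: [-3.141, -0.0, -0.028]
contact_force: [-0.2, 0.6, -1.1]
opening: 0.063
grip_force: 87.9
[0.0019 0.002  0.0775 0.0019] 1.2404389975225671
```

```bash
python3 - <<'E'
from look import *
c,im=snap("wrist"); cv2.imwrite("pics/w6.png",im)
for b in blobs(mask(im,"red"),(100,30,480,330),60):
    y,sz=longdir(c,b[3],.02); print("stop",np.round(b[:2],1),plane(c,b[:2],.02),"normal yaw",y-np.pi/2,sz)
E
python3 jog.py '[[[0.001, 0.001, 0.03], 0, 0.056], [[0.001, 0.001, 0.06], 0, 0.056], [[0.001, 0.001, 0.07], 0, 0.056], [[0.001, 0.001, 0.07], 0, 0.056], [[0.001, 0.001, 0.07], 0, 0.056]]'|grep -E "pos|contact"
python3 go.py .5295 -.337 .016 -.03
```

```text
stop [285.6 119.8] [ 0.5989 -0.3383  0.02  ] normal yaw -0.02935813991800318 [np.float64(0.008904925236666953), np.float64(0.09965090647724308)]
tool_pos: [0.5292, -0.3381, 0.0288]
contact_force: [0.1, 0.3, -1.3]
[ 0.0003 -0.0011  0.0128  0.0003] 0.20623882546399205
```

```bash
python3 jog.py '[[[0, -0.001, 0.005], 0, 0.056], [[0, -0.001, 0.009], 0, 0.056], [[0, -0.001, 0.009], 0, 0.056]]'|grep -E "pos|contact"
python3 jog.py '[[[0, 0, 0.002], 0, 0.056], [[0, 0, 0.002], 0, 0.056]]'|grep -E "pos|contact"
```

```text
tool_pos: [0.5277, -0.3366, 0.0179]
contact_force: [-0.1, 0.6, -0.3]
tool_pos: [0.528, -0.3368, 0.0162]
contact_force: [-0.4, -0.4, -1.3]
```

```bash
python3 jog.py '[[[0, 0, 0.002], 0, 0.056], [[0, 0, 0.002], 0, 0.056]]'|grep -E "pos|contact"
python3 jog.py '[[[0, 0, 0.001], 0, 0.056], [[0, 0, 0.001], 0, 0.056]]'|grep -E "pos|contact"
```

```text
tool_pos: [0.5281, -0.3369, 0.016]
contact_force: [-2.3, 1.0, 8.4]
tool_pos: [0.5281, -0.3369, 0.016]
contact_force: [-4.1, 3.4, 13.6]
```

```bash
python3 jog.py '[[[0, 0, -0.001], 0, 0.066], [[0, 0, -0.001], 0, 0.082], [[0, 0, -0.001], 0, 0.082], [[0, 0, -0.02], 0, 0.082], [[0, 0, -0.06], 0, 0.082], [[0, 0, -0.11], 0, 0.082], [[0, 0, -0.16], 0, 0.082], [[0, 0, -0.16], 0, 0.082], [[0, 0, -0.16], 0, 0.082]]'
python3 - <<'E'
from look import *
c,im=snap("wrist"); cv2.imwrite("pics/w7.png",im)
for b in blobs(mask(im,"red"),(100,30,480,400),60):
    y,sz=longdir(c,b[3],.02); print("stop",np.round(b[:2],1),plane(c,b[:2],.02),"normal yaw",y-np.pi/2,sz)
m=cv2.inRange(cv2.cvtColor(im,cv2.COLOR_BGR2HSV),np.array((0,0,105)),np.array((180,60,255)))
for b in blobs(m,(210,80,360,330),500): print(np.round(b[:3],1),longdir(c,b[3],.028),plane(c,b[3][0],.028))
E
python3 go.py .5083 -.0417 .13 .15
```

```text
time_s: 24.32
tool_pos: [0.5279, -0.3366, 0.1739]
orientation: [3.141, -0.0, -0.03]
contact_force: [-0.9, -1.0, -0.5]
opening: 0.0824
grip_force: 0.0
stop [282.8 116.7] [ 0.599  -0.3382  0.02  ] normal yaw -0.017000055684223803 [np.float64(0.008315339685554465), np.float64(0.09880964929483961)]
stop [285. 261.] [ 0.4572 -0.3359  0.02  ] normal yaw -0.031871997239983685 [np.float64(0.007970213285246424), np.float64(0.09805641790232258)]
[  290.4   222.6 19485. ] (np.float64(0.0423397171194142), [np.float64(0.1241510925566762), np.float64(0.2490389070573561)]) [ 0.5202 -0.3373  0.028 ]
[ 285.   191.8 8336. ] (np.float64(0.007146326692217375), [np.float64(0.06671848797647159), np.float64(0.10970479860764602)]) [ 0.5313 -0.3381  0.028 ]
[-0.0278 -0.2939  0.043  -0.18  ] 4.772678622900262
```

View pics/w7.png

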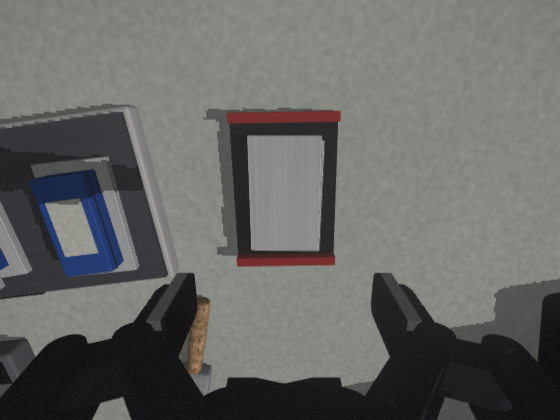

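The wrist view shows the two-plate pile square on the rack at (285,192), between stops at (283,117) and (285,261). Case1 is untouched at left. Next is plate2.

```bash
python3 jog.py '[[[0, -0.03, 0], 0, 0.085], [[-0.01, -0.09, 0], -0.05, 0.085], [[-0.028, -0.294, 0.043], -0.18, 0.085], [[-0.028, -0.294, 0.043], -0.18, 0.085], [[-0.028, -0.294, 0.043], -0.18, 0.085], [[-0.028, -0.294, 0.043], -0.18, 0.085], [[-0.028, -0.294, 0.043], -0.18, 0.085], [[-0.028, -0.294, 0.043], -0.18, 0.085]]' |grep -E "pos"
python3 jog.py '[[[0, 0, 0], 0, 0.085], [[0, 0, 0], 0, 0.085]]'|grep -E "pos"
python3 go.py .5083 -.0417 .0555 .15
```

```text
tool_pos: [0.5086, -0.0438, 0.1298]
tool_pos: [0.509, -0.0433, 0.1304]
[-0.0005 -0.0018  0.0749 -0.0024] 1.1980267209336426
```

```bash
python3 jog.py '[[[0, -0.001, 0.04], 0, 0.085], [[0, -0.001, 0.065], 0, 0.085], [[0, -0.001, 0.074], 0, 0.085], [[0, -0.001, 0.074], 0, 0.085], [[0, -0.001, 0.074], 0, 0.085]]'|grep -E "pos|contact"
python3 jog.py '[[[0, 0, 0], 0, 0.072], [[0, 0, 0], 0, 0.056], [[0, 0, 0], 0, 0.056], [[0, 0, 0], 0, 0.056], [[0, 0, 0], 0, 0.056]]' 80
python3 jog.py '[[[0, 0, -0.005], 0, 0.056], [[0, 0, -0.02], 0, 0.056], [[0, 0, -0.05], 0, 0.056], [[0, 0, -0.08], 0, 0.056], [[0, 0, -0.08], 0, 0.056]]'
python3 - <<'E'
from look import *
c,im=snap("wrist"); cv2.imwrite("pics/w8.png",im); s=ctrl.read_state(); t=s["tool_pos"]; yw=s["orientation"][2]
g=cv2.cvtColor(im,cv2.COLOR_BGR2GRAY); print(g[150:185,284].tolist())
m=cv2.inRange(cv2.cvtColor(im,cv2.COLOR_BGR2HSV),np.array((0,0,100)),np.array((180,60,255)))
b=max(blobs(m,(200,100,370,330),500),key=lambda b:b[2]); print(b[:3],cv2.boxPoints(b[3]).tolist())
E
python3 go.py .529 -.337 .1 -.025
```

```text
tool_pos: [0.5098, -0.0412, 0.0574]
contact_force: [-0.0, 0.3, -0.0]
time_s: 26.88
tool_pos: [0.5095, -0.0411, 0.0581]
orientation: [3.141, -0.001, 0.15]
contact_force: [-3.0, -0.5, 10.3]
opening: 0.0629
grip_force: 84.5
time_s: 27.5
tool_pos: [0.511, -0.0411, 0.1392]
orientation: [3.14, -0.006, 0.15]
contact_force: [0.5, -0.2, -1.3]
opening: 0.0628
grip_force: 87.5
[105, 107, 105, 105, 104, 94, 60, 48, 45, 52, 61, 73, 78, 77, 79, 83, 87, 89, 110, 141, 160, 168, 169, 167, 167, 167, 168, 168, 169, 168, 169, 170, 169, 169, 169]
(278.7715836965665, 234.56607019958707, 26154.0) [[200.0, 100.0], [369.0, 100.0], [369.0, 329.0], [200.0, 329.0]]
[-0.0249  0.2955  0.0376  0.1747] 4.7820116332607885
```

```bash
python3 jog.py '[[[0, 0.03, 0], 0.02, 0.056], [[0, 0.08, 0], 0.06, 0.056], [[-0.01, 0.14, 0], 0.1, 0.056], [[-0.02, 0.2, 0], 0.15, 0.056], [[-0.025, 0.25, 0.02], 0.175, 0.056], [[-0.025, 0.285, 0.037], 0.175, 0.056], [[-0.025, 0.295, 0.037], 0.175, 0.056], [[-0.025, 0.295, 0.037], 0.175, 0.056], [[-0.025, 0.295, 0.037], 0.175, 0.056]]'
python3 - <<'E'
from look import *
c,im=snap("wrist")
for b in blobs(mask(im,"red"),(100,30,480,330),60):
    y,sz=longdir(c,b[3],.02); print("stop",np.round(b[:2],1),plane(c,b[:2],.02),"normal yaw",y-np.pi/2,sz)
E
python3 go.py .529 -.337 .036 -.025
```

```text
time_s: 28.68
tool_pos: [0.5288, -0.3343, 0.0996]
orientation: [-3.141, -0.0, -0.023]
contact_force: [-0.2, 0.1, -1.1]
opening: 0.0624
grip_force: 87.7
stop [287.4 121.4] [ 0.599  -0.3384  0.02  ] normal yaw -0.015064364210825687 [np.float64(0.008907623800049138), np.float64(0.09952726727781495)]
[0.0001 0.0027 0.0638 0.0027] 1.0223292503406105
```

```bash
python3 jog.py '[[[0, 0.002, 0.03], 0, 0.056], [[0, 0.002, 0.05], 0, 0.056], [[0, 0.002, 0.062], 0, 0.056], [[0, 0.002, 0.062], 0, 0.056], [[0, 0.002, 0.062], 0, 0.056]]'|grep -E "pos|contact"
python3 jog.py '[[[0, 0, 0.005], 0, 0.056], [[0, 0, 0.005], 0, 0.056]]'|grep -E "pos|contact"
python3 jog.py '[[[0, 0, 0.003], 0, 0.056], [[0, 0, 0.003], 0, 0.056]]'|grep -E "pos|contact"
```

```text
tool_pos: [0.5287, -0.3387, 0.0381]
contact_force: [-0.4, -0.1, -1.1]
tool_pos: [0.5279, -0.3385, 0.0323]
contact_force: [0.3, 0.5, -0.7]
tool_pos: [0.5279, -0.3384, 0.0291]
contact_force: [-0.8, -0.2, -1.7]
```

```bash
python3 jog.py '[[[0, -0.001, 0.002], 0, 0.056], [[0, -0.001, 0.002], 0, 0.056]]'|grep -E "pos|contact"
python3 jog.py '[[[0, 0, 0.0015], 0, 0.056], [[0, 0, 0.0015], 0, 0.056]]'|grep -E "pos|contact"
```

```text
tool_pos: [0.528, -0.3372, 0.0271]
contact_force: [0.2, -0.3, -1.5]
tool_pos: [0.5282, -0.3375, 0.0263]
contact_force: [-0.8, 0.5, 2.3]
```

Contact is at the expected height. Now I'll release, go back to the stacks and measure the lower cases and the pile.

```bash
python3 jog.py '[[[0, 0, 0], 0, 0.066], [[0, 0, 0], 0, 0.082], [[0, 0, 0], 0, 0.082], [[0, 0, -0.02], 0, 0.082], [[0, 0, -0.06], 0, 0.082], [[0, 0, -0.11], 0, 0.082], [[0, 0, -0.16], 0, 0.082], [[0, 0, -0.16], 0, 0.082], [[0, 0, -0.16], 0, 0.082]]'|grep -E "time|pos|contact"
python3 go.py .47 -.1 .25 .11
```

```text
time_s: 31.48
tool_pos: [0.5279, -0.3374, 0.1866]
contact_force: [-0.7, 0.2, 0.0]
[-0.0638 -0.2358 -0.0636 -0.1352] 4.039338095239932
```

```bash
python3 - <<'E'
from look import *
c,im=snap("wrist"); cv2.imwrite("pics/w9.png",im)
for b in blobs(mask(im,"red"),(100,30,480,400),60): print("stop",np.round(b[:2],1),plane(c,b[:2],.02))
m=cv2.inRange(cv2.cvtColor(im,cv2.COLOR_BGR2HSV),np.array((0,0,105)),np.array((180,60,255)))
for b in blobs(m,(210,80,360,330),500): print(np.round(b[:3],1),longdir(c,b[3],.036),plane(c,b[3][0],.036))
E
python3 jog.py '[[[0, -0.03, 0], 0, 0.062], [[-0.064, -0.236, -0.063], -0.135, 0.062], [[-0.064, -0.236, -0.063], -0.135, 0.062], [[-0.064, -0.236, -0.063], -0.135, 0.062], [[-0.064, -0.236, -0.063], -0.135, 0.062], [[-0.064, -0.236, -0.063], -0.135, 0.062], [[-0.064, -0.236, -0.063], -0.135, 0.062], [[-0.064, -0.236, -0.063], -0.135, 0.062]]' >/dev/null
python3 jog.py '[[[0, 0, 0], 0, 0.062], [[0, 0, 0], 0, 0.062]]' |grep -E "time|pos"
python3 - <<'E'
from look import *
c,im=snap("wrist"); cv2.imwrite("pics/w10.png",im); case_w(im,c,.06)
for k in blobs(mask(im,"blue"),(100,0,460,260),500): print("bluerect",longdir(c,k[3],.06),plane(c,k[3][0],.06)[:2])
ct,t=snap("top"); cs,s=snap("side")
L=sorted(labels(im,(100,0,460,260)),key=lambda l:l[0][0])
T=sorted(labels(t,(245,215,345,290)),key=lambda l:l[0][0])
S=sorted(labels(s,(275,150,360,270)),key=lambda l:-l[0][1])
for a in L:
    for o,q in((ct,T),(cs,S)):
        for b in q:
            P,e=tri(c,a[0],o,b[0])
            if e<.006: print("tri",P,e)
E
```

```text
stop [282.5 116.4] [ 0.599  -0.3384  0.02  ]
stop [283.5 255.7] [ 0.4573 -0.3355  0.02  ]
[  293.6   224.8 19830. ] (np.float64(0.047274110804386815), [np.float64(0.1261889696551897), np.float64(0.2530805491798626)]) [ 0.5189 -0.3381  0.036 ]
[ 284.   190.6 7907. ] (np.float64(0.010151821866263067), [np.float64(0.06602570136819105), np.float64(0.10928880351955468)]) [ 0.5312 -0.3379  0.036 ]
time_s: 32.78
tool_pos: [0.47, -0.1005, 0.2485]
case [ 0.5121 -0.0413] yaw 0.165 [0.03  0.051] px [230.0613 139.1657]
case [ 0.5152 -0.1555] yaw 0.083 [0.03  0.051] px [342.2911 148.3598]
bluerect (np.float64(0.16470464502700066), [np.float64(0.04449279336137423), np.float64(0.08890229691603473)]) [ 0.5136 -0.0414]
bluerect (np.float64(0.09947735625996956), [np.float64(0.04334365124206462), np.float64(0.0892326862712607)]) [ 0.5166 -0.1554]
tri [ 0.5168 -0.0431  0.0876] 0.005724669036959259
tri [ 0.5122 -0.0414  0.0608] 3.172746721498665e-05
tri [ 0.5154 -0.1553  0.0609] 0.0001209308718797268
```

View pics/w10.png

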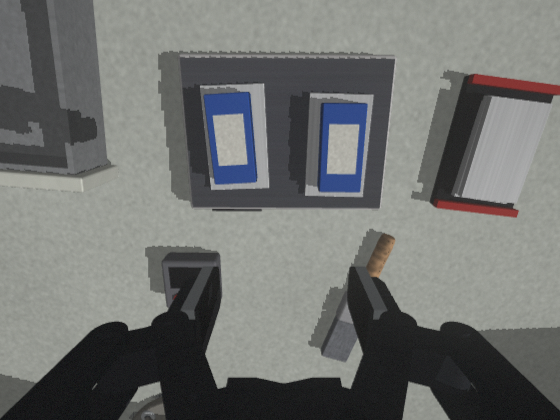

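The wrist view shows the two lower cases on their plates at (230,139) and (342,148), with triangulated tops at 0.061 (expected 0.060). The three-plate pile looks square on the rack. Next is the right case.

```bash
python3 go.py .515 -.1555 .12 .09
python3 jog.py '[[[0.02, 0.03, 0.05], 0, 0.062], [[0.039, 0.06, 0.11], 0.02, 0.062], [[0.039, 0.06, 0.128], 0.02, 0.062], [[0.039, 0.06, 0.128], 0.02, 0.062], [[0.039, 0.06, 0.128], 0.02, 0.062], [[0.039, 0.06, 0.128], 0.02, 0.062]]'|grep -E "pos"
python3 go.py .515 -.1555 .039 .09
```

```text
[0.0386 0.06   0.1287 0.0196] 2.354912296954472
tool_pos: [0.5164, -0.1551, 0.1226]
[-0.0017  0.0001  0.0836  0.0006] 1.3379084811501818
```

```bash
python3 jog.py '[[[-0.001, 0, 0.04], 0, 0.062], [[-0.001, 0, 0.07], 0, 0.062], [[-0.001, 0, 0.081], 0, 0.062], [[-0.001, 0, 0.081], 0, 0.062], [[-0.001, 0, 0.081], 0, 0.062]]'|grep -E "pos|contact"
python3 jog.py '[[[0, 0, 0], 0, 0.05], [[0, 0, 0], 0, 0.035], [[0, 0, 0], 0, 0.035], [[0, 0, 0], 0, 0.035], [[0, 0, 0], 0, 0.035]]' 60
python3 jog.py '[[[0, 0, -0.005], 0, 0.035], [[0, 0, -0.03], 0, 0.035], [[0, 0, -0.07], 0, 0.035], [[0, 0, -0.12], 0, 0.035], [[0, 0, -0.12], 0, 0.035], [[0, 0, -0.12], 0, 0.035]]'
python3 go.py .543 .2385 .16 .023
```

```text
tool_pos: [0.5157, -0.1556, 0.0413]
contact_force: [1.0, 0.0, 0.1]
time_s: 34.92
tool_pos: [0.5155, -0.1556, 0.0411]
orientation: [3.141, -0.002, 0.09]
contact_force: [-0.1, -0.9, 6.6]
opening: 0.0426
grip_force: 63.2
time_s: 35.67
tool_pos: [0.5135, -0.1553, 0.1592]
orientation: [-3.141, 0.001, 0.09]
contact_force: [0.4, -0.5, -1.5]
opening: 0.0426
grip_force: 62.3
[ 0.0647 -0.3895 -0.0008  0.0669] 6.317867714293916
```

```bash
python3 jog.py '[[[0, -0.03, 0], 0, 0.035], [[0.01, -0.08, 0], 0.02, 0.035], [[0.02, -0.14, 0], 0.04, 0.035], [[0.03, -0.20, 0], 0.067, 0.035], [[0.045, -0.26, 0], 0.067, 0.035], [[0.055, -0.32, 0], 0.067, 0.035], [[0.064, -0.37, 0], 0.067, 0.035], [[0.064, -0.388, 0], 0.067, 0.035], [[0.064, -0.388, 0], 0.067, 0.035], [[0.064, -0.388, 0], 0.067, 0.035]]'
python3 go.py .543 .236 .03 .023
```

```text
time_s: 36.92
tool_pos: [0.5433, 0.2338, 0.1587]
orientation: [3.139, 0.002, 0.02]
contact_force: [0.1, -0.0, -1.1]
opening: 0.0429
grip_force: 62.3
[-0.     -0.0025  0.1287 -0.003 ] 2.060169102128028
```

```bash
python3 jog.py '[[[0, 0, 0.03], 0, 0.035], [[0, 0, 0.07], 0, 0.035], [[0, 0, 0.1], 0, 0.035], [[0, 0, 0.12], 0, 0.035], [[0, 0, 0.13], 0, 0.035], [[0, 0, 0.133], 0, 0.035], [[0, 0, 0.133], 0, 0.035]]'|grep -E "pos|contact"
python3 jog.py '[[[0, 0, 0.002], 0, 0.035], [[0, 0, 0.002], 0, 0.035]]'|grep -E "pos|contact"
```

```text
tool_pos: [0.5439, 0.237, 0.0275]
contact_force: [0.3, -0.2, -1.1]
tool_pos: [0.5435, 0.2369, 0.0252]
contact_force: [-0.1, -0.3, -0.6]
```

```bash
python3 jog.py '[[[0, 0, 0.002], 0, 0.035], [[0, 0, 0.002], 0, 0.035]]'|grep -E "pos|contact"
python3 jog.py '[[[0, 0, 0], 0, 0.056], [[0, 0, 0], 0, 0.056], [[0, 0, -0.03], 0, 0.056], [[0, 0, -0.08], 0, 0.056], [[0, 0, -0.13], 0, 0.056], [[0, 0, -0.15], 0, 0.056], [[0, 0, -0.15], 0, 0.056]]'|grep -E "time|pos|contact"
python3 go.py .512 -.0413 .13 .165
```

```text
tool_pos: [0.5454, 0.237, 0.0251]
contact_force: [-0.2, -1.7, 8.4]
time_s: 39.17
tool_pos: [0.5442, 0.2374, 0.1744]
contact_force: [0.1, -0.2, -0.2]
[-0.0387  0.278   0.0439 -0.1421] 4.545167342715498
```

```bash
python3 jog.py '[[[0, 0.03, 0], 0, 0.062], [[-0.01, 0.09, 0], -0.05, 0.062], [[-0.039, 0.278, 0.02], -0.142, 0.062], [[-0.039, 0.278, 0.04], -0.142, 0.062], [[-0.039, 0.278, 0.04], -0.142, 0.062], [[-0.039, 0.278, 0.04], -0.142, 0.062], [[-0.039, 0.278, 0.04], -0.142, 0.062], [[-0.039, 0.278, 0.04], -0.142, 0.062]]' >/dev/null
python3 jog.py '[[[0, 0, 0], 0, 0.062], [[0, 0, 0], 0, 0.062]]'|grep pos
python3 - <<'E'
from look import *
c,im=snap("wrist"); case_w(im,c,.06,(180,60,400,400))
E
python3 go.py .512 -.0413 .039 .165
```

```text
tool_pos: [0.5109, -0.041, 0.133]
case [ 0.5122 -0.0412] yaw 0.187 [0.03 0.05] px [284.6295 222.1371]
[0.0011 0.0002 0.0939 0.0012] 1.5031916030516523
```

```bash
python3 jog.py '[[[0.001, 0, 0.04], -0.01, 0.062], [[0.001, 0, 0.075], -0.01, 0.062], [[0.001, 0, 0.092], -0.01, 0.062], [[0.001, 0, 0.092], -0.01, 0.062], [[0.001, 0, 0.092], -0.01, 0.062]]'|grep -E "pos|contact"
python3 jog.py '[[[0, 0, 0], 0, 0.05], [[0, 0, 0], 0, 0.035], [[0, 0, 0], 0, 0.035], [[0, 0, 0], 0, 0.035], [[0, 0, 0], 0, 0.035]]' 60 |grep -vE time
python3 jog.py '[[[0, 0, -0.005], 0, 0.035], [[0, 0, -0.03], 0, 0.035], [[0, 0, -0.07], 0, 0.035], [[0, 0, -0.12], 0, 0.035], [[0, 0, -0.12], 0, 0.035], [[0, 0, -0.12], 0, 0.035]]'
python3 go.py .5445 .1645 .16 .023
```

```text
tool_pos: [0.5129, -0.0418, 0.0419]
contact_force: [-0.1, -0.5, -0.1]
tool_pos: [0.5129, -0.042, 0.0422]
orientation: [3.141, -0.003, 0.175]
contact_force: [-0.8, 0.6, 6.1]
opening: 0.0426
grip_force: 62.8
time_s: 42.48
tool_pos: [0.5108, -0.042, 0.1603]
orientation: [3.142, 0.001, 0.175]
contact_force: [-1.1, -0.0, -1.9]
opening: 0.0426
grip_force: 61.9
[ 0.0691 -0.1975  0.0002  0.1518] 3.347393554914285
```

```bash
python3 jog.py '[[[0, -0.03, 0], 0.02, 0.035], [[0.02, -0.08, 0], 0.05, 0.035], [[0.045, -0.14, 0], 0.1, 0.035], [[0.065, -0.185, 0], 0.14, 0.035], [[0.069, -0.197, 0], 0.152, 0.035], [[0.069, -0.197, 0], 0.152, 0.035], [[0.069, -0.197, 0], 0.152, 0.035]]'|grep -vE time
python3 go.py .5445 .1635 .03 .023
python3 - <<'E'
from vis import *
c,im=snap("wrist"); cv2.imwrite("pics/w11.png",im)
E
```

```text
tool_pos: [0.5448, 0.1615, 0.1598]
orientation: [3.139, 0.002, 0.02]
contact_force: [0.8, -1.3, -0.5]
opening: 0.0427
grip_force: 61.9
[-0.     -0.0023  0.1298 -0.0027] 2.0764677949132815
```

View pics/w11.png

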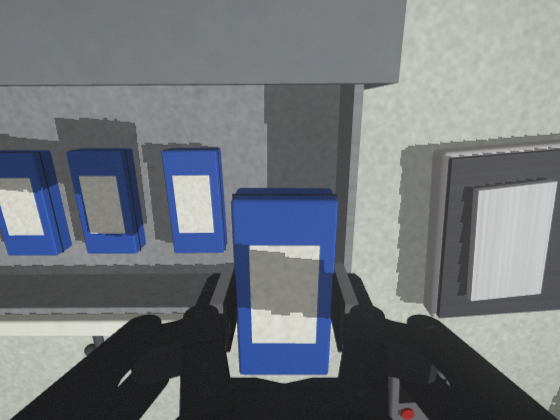

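The wrist view shows three cases lying flat in a row at cols 20, 107 and 195. The fourth is held over its slot, with the right wall at about col 345. Lowering it.

```bash
python3 jog.py '[[[0, 0, 0.03], 0, 0.035], [[0, 0, 0.07], 0, 0.035], [[0, 0, 0.1], 0, 0.035], [[0, 0, 0.12], 0, 0.035], [[0, 0, 0.13], 0, 0.035], [[0, 0, 0.134], 0, 0.035], [[0, 0, 0.134], 0, 0.035]]'|grep -E "pos|contact"
python3 jog.py '[[[0, 0, 0.002], 0, 0.035], [[0, 0, 0.002], 0, 0.035]]'|grep -E "pos|contact"
```

```text
tool_pos: [0.5498, 0.1637, 0.0306]
contact_force: [1.6, -0.3, 11.0]
tool_pos: [0.5511, 0.1637, 0.0304]
contact_force: [0.4, -0.7, 21.5]
```

Contact came about 5 mm too early, with an x push. I'll lift slightly and look before going on.

```bash
python3 jog.py '[[[0, 0, -0.02], 0, 0.035], [[0, 0, -0.06], 0, 0.035], [[0, 0, -0.06], 0, 0.035], [[0, 0, -0.06], 0, 0.035]]'
python3 - <<'E'
from vis import *
c,im=snap("wrist"); c2,s=snap("side")
a=im[100:420,60:460]; b=s[200:420,160:460]
b=cv2.resize(b,None,fx=1.3,fy=1.45); a=a[:319]; b=b[:319]
cv2.imwrite("pics/c12.png",np.hstack([a,b]))
E
```

```text
time_s: 45.02
tool_pos: [0.5453, 0.1631, 0.0848]
orientation: [3.141, -0.0, 0.022]
contact_force: [0.2, -0.6, -1.8]
opening: 0.0426
grip_force: 62.1
```

View pics/c12.png

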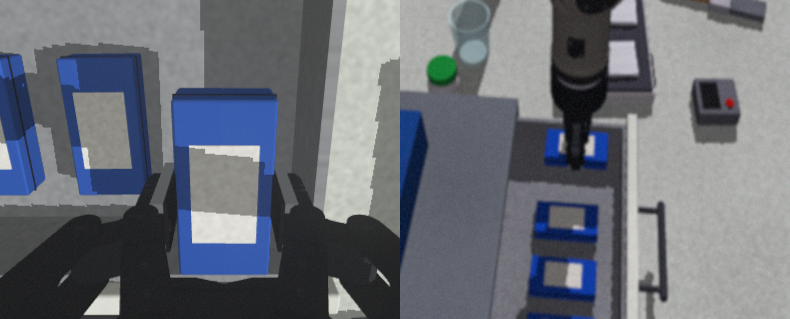

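The crop shows the case level in the grip (far edge at row 188, same widths as before), so it hasn't slipped. I'll measure the neighbours and the right wall from the last full wrist picture.

Run:
```python
from look import *
c,im=snap("wrist"); s=ctrl.read_state(); print(s["tool_pos"],s["opening"])
case_w(im,c,.044,(0,0,230,300))
m=mask(im,"blue"); print("held",[ (np.round(b[:3],0),np.round(cv2.boxPoints(b[3]),0).tolist()) for b in blobs(m,amin=2000)])
g=cv2.cvtColor(im,cv2.COLOR_BGR2GRAY); print(g[150,335:400].tolist())
w=cv2.imread("pics/w11.png"); g=cv2.cvtColor(w,cv2.COLOR_BGR2GRAY); print(g[150,330:372].tolist())
ct,t=snap("top"); print(len(labels(t,(70,200,225,285)))); 
for l in labels(t,(70,200,225,285)): print("top case",plane(ct,l[0],.044),l[1])
for u in(100,145,200):
    g=cv2.cvtColor(t,cv2.COLOR_BGR2GRAY)[262:290,u]; r=np.where(g>140)[0]; print(u,r.min()+262,r.max()+262)
cv2.imwrite("pics/t13.png",t)
```

```text
[0.5444 0.1634 0.0837] 0.043142960439708986
case [0.5498 0.314 ] yaw 0.020 [0.031 0.057] px [ 36.436  229.4487]
case [0.5518 0.2376] yaw 0.032 [0.031 0.054] px [161.9936 228.832 ]
held [(array([  284.,   271., 11124.]), [[232.0, 374.0], [232.0, 188.0], [337.0, 188.0], [337.0, 374.0]]), (array([  54.,  221., 8049.]), [[-13.0, 157.0], [77.0, 140.0], [106.0, 290.0], [17.0, 308.0]]), (array([ 167.,  217., 6871.]), [[115.0, 155.0], [199.0, 147.0], [213.0, 292.0], [129.0, 300.0]])]
[94, 93, 92, 92, 93, 93, 92, 93, 93, 91, 91, 91, 92, 93, 94, 93, 96, 96, 97, 97, 98, 96, 95, 97, 96, 85, 79, 75, 72, 73, 71, 71, 74, 73, 73, 74, 75, 72, 75, 75, 74, 72, 75, 73, 76, 74, 73, 76, 75, 74, 75, 77, 76, 75, 108, 137, 138, 140, 139, 139, 140, 140, 142, 141, 142]
[92, 91, 91, 91, 90, 90, 90, 81, 73, 72, 71, 73, 72, 73, 72, 71, 74, 73, 72, 76, 87, 133, 140, 139, 140, 140, 141, 142, 140, 162, 179, 184, 184, 187, 190, 190, 187, 188, 187, 187, 186, 184]
2
top case [0.5302 0.3836 0.044 ] 69.0
top case [0.5352 0.3123 0.044 ] 89.0
100 274 279
145 272 276Traceback (most recent call last):
  File "<stdin>", line 10, in <module>
    return umr_minimum(a, axis, None, out, keepdims, initial, where)
ValueError: zero-size array to reduction operation minimum which has no identity
```

Run:
```python
from look import *
c=eyes.calibration("wrist")
print("right wall floor edge",plane(c,(360,150),.022),"top inner",plane(c,(389,150),.078),"cab/front", )
ct=eyes.calibration("top"); t=cv2.imread("pics/t13.png"); g=cv2.cvtColor(t,cv2.COLOR_BGR2GRAY)
for u in(90,110,125): print(u,g[264:290,u].tolist())
print("panel outer",plane(ct,(110,278.5),.087),plane(ct,(145,277),.087))
s=ctrl.read_state(); print(s["q"],s["tau"])
```

```text
right wall floor edge [0.599  0.1167 0.022 ] top inner [0.6063 0.1168 0.078 ] cab/front[ WARN:0@0.451] global loadsave.cpp:275 findDecoder imread_('pics/t13.png'): can't open/read file: check file path/integrity
Traceback (most recent call last):
cv2.error: OpenCV(4.12.0) /io/opencv/modules/imgproc/src/color.cpp:199: error: (-215:Assertion failed) !_src.empty() in function 'cvtColor'
```

The right wall's inner face is at y = 0.117, only 46 mm from the tool, so the gripper was touching the wall's top. I'll shift 8–9 mm away from it, which still clears the neighbouring case (edge at 0.2155), and open only a little on release.

```bash
python3 go.py .55 .172 .032 .023
python3 jog.py '[[[0.006, -0.008, 0.01], 0, 0.035], [[0.006, -0.008, 0.03], 0, 0.035], [[0.006, -0.0085, 0.047], 0, 0.035], [[0.006, -0.0085, 0.053], 0, 0.035], [[0.006, -0.0085, 0.053], 0, 0.035]]'|grep -E "pos|contact"
python3 jog.py '[[[0, 0, 0.002], 0, 0.035], [[0, 0, 0.002], 0, 0.035]]'|grep -E "pos|contact"
```

```text
[ 0.0058 -0.0083  0.0517 -0.0004] 0.8421614960368453
tool_pos: [0.5508, 0.1728, 0.0311]
contact_force: [-0.4, -0.8, -0.1]
tool_pos: [0.5515, 0.1728, 0.0302]
contact_force: [-0.1, 1.4, -1.0]
```

```bash
python3 jog.py '[[[0, 0, 0.003], 0, 0.035], [[0, 0, 0.003], 0, 0.035]]'|grep -E "pos|contact"
python3 jog.py '[[[0, 0, 0.002], 0, 0.035], [[0, 0, 0.002], 0, 0.035]]'|grep -E "pos|contact"
```

```text
tool_pos: [0.551, 0.1727, 0.0267]
contact_force: [0.2, 0.1, -1.3]
tool_pos: [0.5527, 0.1728, 0.0262]
contact_force: [-0.2, -1.2, 6.0]
```

```bash
python3 jog.py '[[[0, 0, -0.001], 0, 0.05], [[0, 0, -0.001], 0, 0.05], [[0, 0, -0.001], 0, 0.05], [[0, 0, -0.03], 0, 0.05], [[0, 0, -0.08], 0, 0.05], [[0, 0, -0.13], 0, 0.05], [[0, 0, -0.16], 0, 0.05], [[0, 0, -0.16], 0, 0.05]]'
python3 - <<'E'
from look import *
c,im=snap("wrist"); cv2.imwrite("pics/w14.png",im); case_w(im,c,.044,(0,60,560,300))
E
python3 go.py .47 -.1 .25 .11
```

```text
time_s: 47.6
tool_pos: [0.5528, 0.1736, 0.1875]
orientation: [-3.14, -0.006, 0.023]
contact_force: [0.4, -0.5, -0.7]
opening: 0.05
grip_force: 0.0
case [0.5475 0.3845] yaw 0.041 [0.031 0.056] px [ 56.3532 198.8105]
case [0.551  0.3139] yaw 0.020 [0.031 0.054] px [132.2121 196.7799]
case [0.5526 0.2374] yaw 0.031 [0.03  0.052] px [214.8689 196.7647]
case [0.5521 0.1727] yaw 0.038 [0.03 0.05] px [284.7858 198.7679]
[-0.0876  0.271  -0.0648 -0.0871] 4.6727968411629055
```

All four cases lie flat in the drawer at y = 0.173, 0.237, 0.314 and 0.385, all well inside the walls. Next: shut the fingers, go in front of the handle and push the drawer in slowly.

```bash
python3 go.py .385 .275 .15 .023
python3 - <<'E'
from look import *
ct,t=snap("top"); g=cv2.cvtColor(t,cv2.COLOR_BGR2GRAY)
for u in(110,130): print(u,g[264:304,u].tolist())
E
python3 jog.py '[[[-0.05, -0.02, 0], 0, 0.0], [[-0.11, -0.06, 0], 0, 0], [[-0.165, -0.105, 0.01], 0, 0], [[-0.165, -0.105, 0.037], 0, 0], [[-0.165, -0.105, 0.037], 0, 0], [[-0.165, -0.105, 0.037], 0, 0], [[-0.165, -0.105, 0.037], 0, 0]]'
python3 go.py .385 .275 .045 .023
```

```text
[-1.641e-01 -1.058e-01  3.520e-02 -1.000e-04] 3.175030620920238
110 [98, 98, 99, 96, 92, 61, 74, 94, 109, 157, 154, 153, 155, 156, 146, 86, 93, 129, 128, 132, 132, 134, 132, 132, 127, 80, 83, 87, 91, 132, 134, 135, 133, 128, 131, 136, 136, 135, 136, 137]
130 [97, 99, 101, 97, 65, 76, 96, 109, 147, 152, 155, 156, 155, 144, 88, 96, 138, 137, 133, 132, 135, 136, 135, 87, 86, 81, 61, 50, 56, 58, 84, 137, 137, 137, 137, 137, 134, 134, 136, 137]
time_s: 48.58
tool_pos: [0.3854, 0.2733, 0.1483]
orientation: [-3.141, -0.001, 0.02]
contact_force: [-0.4, -0.4, -0.6]
opening: -0.0001
grip_force: 0.0
[-0.0004 -0.0016  0.1033 -0.0028] 1.65309123779833
```

```bash
python3 jog.py '[[[0, -0.001, 0.05], 0, 0], [[0, -0.001, 0.09], 0, 0], [[0, -0.001, 0.103], 0, 0], [[0, -0.001, 0.103], 0, 0]]'|grep -E "pos|contact"
python3 jog.py '[[[0.01, 0, 0], 0, 0], [[0.02, 0, 0], 0, 0], [[0.03, 0, 0], 0, 0], [[0.045, 0, 0], 0, 0], [[0.06, 0, 0], 0, 0], [[0.075, 0, 0], 0, 0], [[0.09, 0, 0], 0, 0], [[0.105, 0, 0], 0, 0], [[0.105, 0, 0], 0, 0]]'
python3 - <<'E'
from look import *
c,im=snap("top"); d,s=snap("side"); cv2.imwrite("pics/c15.png",np.hstack([im[160:320,50:350],s[240:400,180:480]]))
g=cv2.cvtColor(im,cv2.COLOR_BGR2GRAY)
for u in(100,195):
  r=np.where(g[205:290,u]>140)[0]; print(u,r.min()+205,r.max()+205, plane(c,(u,r.max()+205.5),.087))
E
```

```text
tool_pos: [0.3843, 0.2748, 0.0449]
contact_force: [0.2, -0.4, 0.6]
time_s: 50.2
tool_pos: [0.4907, 0.2769, 0.0447]
orientation: [-3.142, -0.001, 0.021]
contact_force: [0.2, -0.8, 0.5]
opening: 0.0001
grip_force: 0.0Traceback (most recent call last):
  File "<stdin>", line 5, in <module>
    return umr_minimum(a, axis, None, out, keepdims, initial, where)
ValueError: zero-size array to reduction operation minimum which has no identity
```

View pics/c15.png

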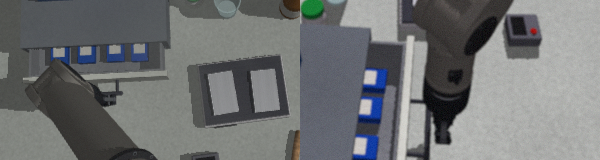

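The crops show the drawer about half closed, with all four cases inside, still in their row. The fingers are on the handle bar. Continuing slowly.

```bash
python3 jog.py '[[[0.01, 0, 0], 0, 0], [[0.022, 0, 0], 0, 0], [[0.036, 0, 0], 0, 0], [[0.05, 0, 0], 0, 0], [[0.06, 0, 0], 0, 0], [[0.066, 0, 0], 0, 0], [[0.07, 0, 0], 0, 0], [[0.07, 0, 0], 0, 0]]'|grep -E "pos|contact"
python3 jog.py '[[[0.003, 0, 0], 0, 0], [[0.006, 0, 0], 0, 0], [[0.009, 0, 0], 0, 0], [[0.012, 0, 0], 0, 0], [[0.012, 0, 0], 0, 0]]'|grep -E "pos|contact"
```

```text
tool_pos: [0.5592, 0.2789, 0.0449]
contact_force: [-0.7, -0.0, -0.5]
tool_pos: [0.5694, 0.2792, 0.0446]
contact_force: [-5.1, -0.3, 2.9]
```

```bash
python3 jog.py '[[[0.002, 0, 0], 0, 0], [[0.004, 0, 0], 0, 0], [[0.004, 0, 0], 0, 0]]'|grep -E "pos|contact"
python3 jog.py '[[[0.003, 0, 0], 0, 0], [[0.003, 0, 0], 0, 0], [[0.003, 0, 0], 0, 0]]'|grep -E "pos|contact"
```

```text
tool_pos: [0.5695, 0.2792, 0.0444]
contact_force: [-12.0, -2.2, 9.3]
tool_pos: [0.5695, 0.2794, 0.0442]
contact_force: [-17.6, -3.3, 13.8]
```

There is a firm stop with x constant at the predicted shut position. I'll back off and return over the stacks, then verify with the top camera.

```bash
python3 jog.py '[[[-0.02, 0, 0], 0, 0], [[-0.06, 0, 0], 0, 0], [[-0.1, 0, 0], 0, 0], [[-0.1, 0, -0.04], 0, 0.02], [[-0.1, 0, -0.1], 0, 0.085], [[-0.1, 0, -0.15], 0, 0.085], [[-0.1, 0, -0.18], 0, 0.085], [[-0.1, 0, -0.18], 0, 0.085]]'|grep -E "pos|contact"
python3 go.py .47 -.1 .25 .11
```

```text
tool_pos: [0.4802, 0.2783, 0.228]
contact_force: [0.2, 0.3, -0.2]
[-0.0185  0.3779 -0.0234 -0.0877] 6.065344029234086
```

```bash
python3 jog.py '[[[0, 0.03, 0], 0, 0.085], [[-0.018, 0.378, -0.023], -0.088, 0.085], [[-0.018, 0.378, -0.023], -0.088, 0.085], [[-0.018, 0.378, -0.023], -0.088, 0.085], [[-0.018, 0.378, -0.023], -0.088, 0.085], [[-0.018, 0.378, -0.023], -0.088, 0.085], [[-0.018, 0.378, -0.023], -0.088, 0.085], [[-0.018, 0.378, -0.023], -0.088, 0.085], [[-0.018, 0.378, -0.023], -0.088, 0.085]]' >/dev/null
python3 jog.py '[[[0, 0, 0], 0, 0.085], [[0, 0, 0], 0, 0.085]]'|grep -E "time|pos"
python3 - <<'E'
from look import *
c,im=snap("top"); cv2.imwrite("pics/t16.png",im); g=cv2.cvtColor(im,cv2.COLOR_BGR2GRAY)
for u in(110,145,190): print(u,g[196:236,u].tolist())
c,im=snap("wrist"); cv2.imwrite("pics/w16.png",im)
m=cv2.inRange(cv2.cvtColor(im,cv2.COLOR_BGR2HSV),np.array((0,0,125)),np.array((180,40,255)))
for b in blobs(m,(182,70,385,203),800): print("plate",np.round(b[:3],1),longdir(c,b[3],.038),plane(c,b[3][0],.038))
print(rack())
E
```

```text
time_s: 55.05
tool_pos: [0.4685, -0.1, 0.2476]
110 [85, 81, 83, 83, 82, 83, 83, 82, 83, 83, 67, 83, 148, 148, 146, 149, 143, 89, 82, 83, 82, 81, 79, 82, 84, 84, 81, 80, 83, 83, 78, 78, 77, 78, 89, 128, 126, 128, 129, 121]
145 [85, 84, 84, 85, 82, 85, 82, 84, 75, 79, 142, 146, 148, 150, 145, 110, 81, 86, 83, 86, 82, 82, 82, 80, 79, 81, 82, 79, 63, 53, 53, 50, 69, 131, 132, 132, 130, 129, 126, 129]
190 [87, 85, 87, 88, 88, 84, 76, 87, 135, 135, 135, 138, 133, 84, 87, 85, 85, 87, 92, 126, 126, 130, 132, 132, 131, 127, 125, 125, 125, 123, 123, 127, 130, 126, 129, 127, 127, 126, 125, 124]
plate [ 235.8  134.3 6395. ] (np.float64(0.14354340980038982), [np.float64(0.06550689973943692), np.float64(0.10960095668945369)]) [ 0.5128 -0.0422  0.038 ]
plate [ 338.1  143.1 6191. ] (np.float64(0.07873972249252281), [np.float64(0.06473085066766109), np.float64(0.10979218039979236)]) [ 0.5161 -0.1552  0.038 ]
(array([ 0.5302, -0.3369,  0.0163]), np.float64(-0.03777508019270133), [np.float64(0.013821795278100513), np.float64(0.018768404144417883)], np.float64(0.1396885428231639), [np.float64(0.0013907970544698306), np.float64(0.0006107494907926525)])
```

The panel now sits flush against the cabinet front (rows 208–212), so the drawer is shut. Both remaining plates measure 65 x 110 mm at z = 0.038, as expected, and the rack hasn't moved. Next is plate1.

```bash
python3 go.py .516 -.1553 .1 .08
python3 jog.py '[[[0.02, 0.03, 0.05], 0, 0.085], [[0.041, 0.06, 0.11], 0.03, 0.085], [[0.041, 0.06, 0.148], 0.03, 0.085], [[0.041, 0.06, 0.148], 0.03, 0.085], [[0.041, 0.06, 0.148], 0.03, 0.085], [[0.041, 0.06, 0.148], 0.03, 0.085], [[0.041, 0.06, 0.148], 0.03, 0.085]]'|grep -E "pos"
python3 go.py .516 -.1553 .027 .08
```

```text
[0.0412 0.0594 0.1478 0.0317] 2.632856993269863
tool_pos: [0.5168, -0.1563, 0.1016]
[-0.0009 -0.0012  0.0746  0.0012] 1.1941554491572717
```

```bash
python3 jog.py '[[[0, 0, 0.04], 0, 0.085], [[0, 0, 0.06], 0, 0.085], [[0, 0, 0.072], 0, 0.085], [[0, 0, 0.072], 0, 0.085], [[0, 0, 0.072], 0, 0.085]]'|grep -E "pos|contact"
python3 jog.py '[[[0, 0, 0], 0, 0.072], [[0, 0, 0], 0, 0.056], [[0, 0, 0], 0, 0.056], [[0, 0, 0], 0, 0.056], [[0, 0, 0], 0, 0.056]]' 80
python3 jog.py '[[[0, 0, -0.005], 0, 0.056], [[0, 0, -0.02], 0, 0.056], [[0, 0, -0.06], 0, 0.056], [[0, 0, -0.1], 0, 0.056], [[0, 0, -0.1], 0, 0.056], [[0, 0, -0.1], 0, 0.056]]'
python3 - <<'E'
from look import *
c,im=snap("wrist"); cv2.imwrite("pics/w17.png",im); g=cv2.cvtColor(im,cv2.COLOR_BGR2GRAY); print(g[160:180,284].tolist(), g[170:176,200:215].tolist()[0])
E
python3 go.py .529 -.337 .1 -.025
```

```text
tool_pos: [0.5167, -0.1565, 0.0288]
contact_force: [0.0, 0.9, -0.5]
time_s: 57.38
tool_pos: [0.5164, -0.1562, 0.0298]
orientation: [3.141, -0.001, 0.081]
contact_force: [-4.5, 1.8, 11.5]
opening: 0.062
grip_force: 83.8
time_s: 58.12
tool_pos: [0.515, -0.1562, 0.1275]
orientation: [-3.142, 0.001, 0.081]
contact_force: [0.1, -0.2, -2.2]
opening: 0.0617
grip_force: 87.3
[78, 78, 79, 79, 78, 78, 80, 77, 79, 78, 82, 89, 96, 102, 129, 165, 180, 180, 179, 179] [75, 75, 75, 74, 75, 74, 75, 74, 73, 74, 75, 78, 78, 78, 79]
[-0.0002  0.1815  0.0267  0.1058] 2.935005094482867
```

```bash
python3 jog.py '[[[0, 0.03, 0], 0.02, 0.056], [[0, 0.08, 0], 0.06, 0.056], [[0, 0.13, 0.0], 0.1, 0.056], [[0, 0.17, 0.01], 0.106, 0.056], [[0, 0.182, 0.027], 0.106, 0.056], [[0, 0.182, 0.027], 0.106, 0.056], [[0, 0.182, 0.027], 0.106, 0.056]]'
python3 - <<'E'
from look import *
c,im=snap("wrist"); cv2.imwrite("pics/w18.png",im)
for b in blobs(mask(im,"red"),(100,30,480,330),60):
    y,sz=longdir(c,b[3],.02); print("stop",np.round(b[:2],1),plane(c,b[:2],.02),"normal yaw",y-np.pi/2,sz)
E
python3 go.py .529 -.337 .042 -.025
```

```text
time_s: 59.05
tool_pos: [0.5306, -0.3357, 0.1003]
orientation: [-3.14, 0.001, -0.023]
contact_force: [0.4, -0.3, -1.7]
opening: 0.0618
grip_force: 87.4
stop [285.2 124.1] [ 0.599  -0.3383  0.02  ] normal yaw -0.015563993103704377 [np.float64(0.008747484363457455), np.float64(0.09934464277509221)]
[-0.0021  0.0014  0.0589  0.0023] 0.9435356244603129
```

View pics/w18.png

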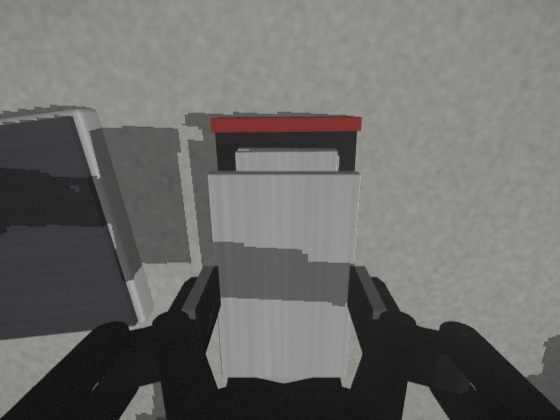

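The wrist view shows the plate level and square in the grip. The far stop is at row 124, and the pile below is centred under it. Lowering.

```bash
python3 jog.py '[[[-0.001, 0.001, 0.03], 0, 0.056], [[-0.001, 0.001, 0.05], 0, 0.056], [[-0.001, 0.001, 0.057], 0, 0.056], [[-0.001, 0.001, 0.057], 0, 0.056], [[-0.001, 0.001, 0.057], 0, 0.056]]'|grep -E "pos|contact"
python3 jog.py '[[[0, 0, 0.004], 0, 0.056], [[0, 0, 0.004], 0, 0.056]]'|grep -E "pos|contact"
python3 jog.py '[[[0, 0, 0.002], 0, 0.056], [[0, 0, 0.002], 0, 0.056]]'|grep -E "pos|contact"
```

```text
tool_pos: [0.5302, -0.339, 0.0448]
contact_force: [0.4, 0.2, -1.0]
tool_pos: [0.5293, -0.3387, 0.0398]
contact_force: [0.4, 0.6, -1.3]
tool_pos: [0.5293, -0.3386, 0.0376]
contact_force: [-0.2, -0.1, -0.9]
```

```bash
python3 jog.py '[[[0, -0.001, 0.0015], 0, 0.056], [[0, -0.001, 0.0015], 0, 0.056]]'|grep -E "pos|contact"
python3 jog.py '[[[0, 0, 0.0015], 0, 0.056], [[0, 0, 0.0015], 0, 0.056]]'|grep -E "pos|contact"
```

```text
tool_pos: [0.5294, -0.3375, 0.0362]
contact_force: [-0.1, 0.4, -1.8]
tool_pos: [0.5295, -0.3376, 0.036]
contact_force: [-1.5, 1.9, 5.6]
```

Contact is at exactly the predicted height. Releasing, then plate0.

```bash
python3 jog.py '[[[0, 0, 0], 0, 0.066], [[0, 0, 0], 0, 0.082], [[0, 0, 0], 0, 0.082], [[0, 0, -0.02], 0, 0.082], [[0, 0, -0.06], 0, 0.082], [[0, 0, -0.11], 0, 0.082], [[0, 0, -0.14], 0, 0.082], [[0, 0, -0.14], 0, 0.082], [[0, 0, -0.14], 0, 0.082]]'|grep -E "time|pos|contact"
python3 - <<'E'
from look import *
c,im=snap("wrist"); cv2.imwrite("pics/w19.png",im)
for b in blobs(mask(im,"red"),(100,30,480,400),60): print("stop",np.round(b[:2],1),plane(c,b[:2],.02))
m=cv2.inRange(cv2.cvtColor(im,cv2.COLOR_BGR2HSV),np.array((0,0,105)),np.array((180,60,255)))
for b in blobs(m,(210,80,360,330),500): print(np.round(b[:3],1),longdir(c,b[3],.044),plane(c,b[3][0],.044))
E
python3 go.py .5128 -.0422 .1 .145
```

```text
time_s: 61.85
tool_pos: [0.5291, -0.3374, 0.1748]
contact_force: [-0.4, -0.6, -0.9]
stop [282.5 117.9] [ 0.599  -0.3383  0.02  ]
stop [282.8 262.1] [ 0.4567 -0.3347  0.02  ]
[  295.8   223.9 18467. ] (np.float64(0.04751191879195549), [np.float64(0.11764387874983208), np.float64(0.2361035909905894)]) [ 0.5258 -0.3381  0.044 ]
[ 284.   198.3 8726. ] (np.float64(-0.06437235720092449), [np.float64(0.06507996344298428), np.float64(0.10980180839613145)]) [ 0.5314 -0.3378  0.044 ]
[-0.0231 -0.2945  0.0742 -0.17  ] 4.872972366826717
```

```bash
python3 jog.py '[[[0, -0.03, 0], 0, 0.085], [[-0.01, -0.09, 0], -0.05, 0.085], [[-0.023, -0.2945, 0.03], -0.17, 0.085], [[-0.023, -0.2945, 0.03], -0.17, 0.085], [[-0.023, -0.2945, 0.074], -0.17, 0.085], [[-0.023, -0.2945, 0.074], -0.17, 0.085], [[-0.023, -0.2945, 0.074], -0.17, 0.085], [[-0.023, -0.2945, 0.074], -0.17, 0.085]]' >/dev/null
python3 jog.py '[[[0, 0, 0], 0, 0.085], [[0, 0, 0], 0, 0.085]]'|grep -E "pos"
python3 go.py .5128 -.0422 .0265 .145
```

```text
tool_pos: [0.5143, -0.044, 0.1013]
[-0.0013 -0.0021  0.0748 -0.0024] 1.1978602912719198
```

```bash
python3 jog.py '[[[-0.001, -0.002, 0.04], 0, 0.085], [[-0.001, -0.002, 0.06], 0, 0.085], [[-0.001, -0.002, 0.073], 0, 0.085], [[-0.001, -0.002, 0.073], 0, 0.085], [[-0.001, -0.002, 0.073], 0, 0.085]]'|grep -E "pos|contact"
python3 jog.py '[[[0, 0, 0], 0, 0.072], [[0, 0, 0], 0, 0.056], [[0, 0, 0], 0, 0.056], [[0, 0, 0], 0, 0.056], [[0, 0, 0], 0, 0.056]]' 80
python3 jog.py '[[[0, 0, -0.005], 0, 0.056], [[0, 0, -0.02], 0, 0.056], [[0, 0, -0.06], 0, 0.056], [[0, 0, -0.1], 0, 0.056], [[0, 0, -0.1], 0, 0.056], [[0, 0, -0.1], 0, 0.056]]'
python3 - <<'E'
from look import *
c,im=snap("wrist"); cv2.imwrite("pics/w20.png",im); g=cv2.cvtColor(im,cv2.COLOR_BGR2GRAY); print(g[160:180,284].tolist())
E
python3 go.py .529 -.337 .1 -.025
```

```text
tool_pos: [0.5135, -0.041, 0.0286]
contact_force: [0.7, 0.9, -0.1]
time_s: 64.4
tool_pos: [0.5134, -0.0412, 0.0298]
orientation: [3.14, -0.001, 0.145]
contact_force: [-3.2, -1.7, 12.3]
opening: 0.0618
grip_force: 83.7
time_s: 65.15
tool_pos: [0.5119, -0.0409, 0.1275]
orientation: [3.142, 0.001, 0.145]
contact_force: [-1.0, -0.4, -1.8]
opening: 0.0617
grip_force: 87.4
[76, 75, 74, 76, 74, 77, 74, 75, 75, 77, 77, 77, 84, 93, 93, 108, 139, 168, 177, 178]
[-0.0253  0.2955  0.0268  0.1699] 4.765130699008841
```

```bash
python3 jog.py '[[[0, 0.03, 0], 0.02, 0.056], [[0, 0.08, 0], 0.06, 0.056], [[-0.01, 0.14, 0], 0.1, 0.056], [[-0.02, 0.2, 0], 0.15, 0.056], [[-0.024, 0.25, 0], 0.17, 0.056], [[-0.024, 0.285, 0.01], 0.17, 0.056], [[-0.024, 0.2955, 0.025], 0.17, 0.056], [[-0.024, 0.2955, 0.025], 0.17, 0.056], [[-0.024, 0.2955, 0.025], 0.17, 0.056]]'
python3 - <<'E'
from look import *
c,im=snap("wrist"); cv2.imwrite("pics/w21.png",im)
for b in blobs(mask(im,"red"),(100,30,480,330),60): print("stop",np.round(b[:2],1),plane(c,b[:2],.02))
g=cv2.cvtColor(im,cv2.COLOR_BGR2GRAY); print(g[160:180,284].tolist())
E
python3 go.py .530 -.337 .05 -.025
```

```text
time_s: 66.32
tool_pos: [0.5317, -0.3342, 0.1023]
orientation: [-3.14, 0.001, -0.022]
contact_force: [-0.2, 0.5, -1.3]
opening: 0.0617
grip_force: 87.4
stop [288.2 125.6] [ 0.599  -0.3387  0.02  ]
[150, 150, 150, 150, 150, 151, 152, 151, 150, 151, 151, 151, 132, 82, 81, 98, 128, 145, 152, 153]
[-0.002   0.0027  0.0528  0.0028] 0.8470383594710205
```

```bash
python3 jog.py '[[[-0.001, 0.002, 0.03], 0, 0.056], [[-0.001, 0.002, 0.045], 0, 0.056], [[-0.001, 0.002, 0.05], 0, 0.056], [[-0.001, 0.002, 0.05], 0, 0.056], [[-0.001, 0.002, 0.05], 0, 0.056]]'|grep -E "pos|contact"
python3 jog.py '[[[0, -0.001, 0.004], 0, 0.056], [[0, -0.001, 0.006], 0, 0.056], [[0, -0.001, 0.006], 0, 0.056]]'|grep -E "pos|contact"
python3 jog.py '[[[0, 0, 0.0015], 0, 0.056], [[0, 0, 0.0015], 0, 0.056]]'|grep -E "pos|contact"
```

```text
tool_pos: [0.5312, -0.339, 0.0538]
contact_force: [-0.8, 0.8, -1.3]
tool_pos: [0.5303, -0.3376, 0.0466]
contact_force: [0.5, 0.0, -0.7]
tool_pos: [0.5304, -0.3377, 0.0452]
contact_force: [0.1, 0.9, -1.5]
```

```bash
python3 jog.py '[[[0, 0, 0.0015], 0, 0.056], [[0, 0, 0.0015], 0, 0.056]]'|grep -E "pos|contact"
python3 jog.py '[[[0, 0, 0.001], 0, 0.056], [[0, 0, 0.001], 0, 0.056]]'|grep -E "pos|contact"
```

```text
tool_pos: [0.5306, -0.3378, 0.0441]
contact_force: [-0.7, 0.8, 0.5]
tool_pos: [0.5306, -0.3378, 0.044]
contact_force: [-2.4, 1.4, 6.8]
```

```bash
python3 jog.py '[[[0, 0, 0], 0, 0.066], [[0, 0, 0], 0, 0.082], [[0, 0, 0], 0, 0.082], [[0, 0, -0.02], 0, 0.082], [[0, 0, -0.06], 0, 0.082], [[0, 0, -0.11], 0, 0.082], [[0, 0, -0.14], 0, 0.082], [[0, 0, -0.14], 0, 0.082], [[0, 0, -0.14], 0, 0.082]]'|grep -E "time|pos|contact"
python3 - <<'E'
from look import *
c,im=snap("wrist")
for b in blobs(mask(im,"red"),(100,30,480,400),60): print("stop",np.round(b[:2],1),plane(c,b[:2],.02))
m=cv2.inRange(cv2.cvtColor(im,cv2.COLOR_BGR2HSV),np.array((0,0,105)),np.array((180,60,255)))
for b in blobs(m,(210,80,360,330),500): print(np.round(b[:3],1),longdir(c,b[3],.052),plane(c,b[3][0],.052))
d,t=snap("top")
cv2.imwrite("pics/c22.png",np.hstack([im[60:340,130:430],cv2.resize(t[140:300,60:300],None,fx=1.75,fy=1.75)]))
E
```

```text
time_s: 69.25
tool_pos: [0.53, -0.3375, 0.1828]
contact_force: [-1.0, -0.2, -0.1]
stop [282.4 118.8] [ 0.599  -0.3382  0.02  ]
stop [281.9 260.2] [ 0.4559 -0.3337  0.02  ]
[  295.5   223.4 19143. ] (np.float64(0.04752823183443278), [np.float64(0.1176372093057998), np.float64(0.23609199052494528)]) [ 0.5268 -0.3382  0.052 ]
[ 284.1  199.3 8720. ] (np.float64(0.012258565127749144), [np.float64(0.06520184890061223), np.float64(0.10921946584693064)]) [ 0.531  -0.3378  0.052 ]
```

View pics/c22.png

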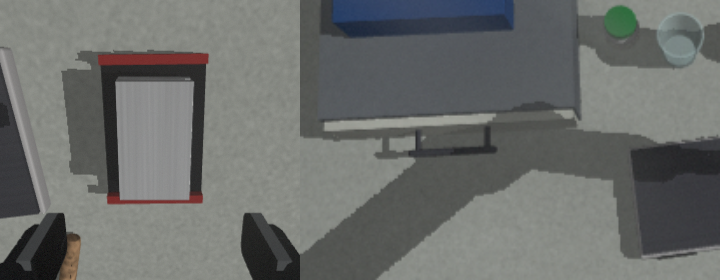

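The picture shows the five-plate pile squared up between the red stops, centred to within about 3 mm. The drawer panel is flush with the cabinet and the cold plate is empty. Handing in.

```bash
python3 jog.py '[[[0, 0, 0], 0, 0.082], [[0, 0, 0], 0, 0.082]]'|grep time; python3 -c "
from cell import ctrl, eyes
print(ctrl.sign_off())"
```

```text
time_s: 69.6
the job is handed in; nothing more can be done
None
```

I handed the job in at 69.6 s: all four cases are in the shut drawer and all five plates are in one squared-up pile on the rack; the hand-in returned no verdict.

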